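# Damp check along a camper panel seam

### The arm

A 6-joint arm with a two-finger parallel gripper is mounted at the origin on a cart in front of the work surface, level with it; the furniture and walls round the work are solid. World frame = base frame: x ahead of the robot, y to its left, z up, the work surface at z = 0. Lengths are in m, angles in rad, forces in N, time in s.
With the tool pointing down it reaches from about 0.375 to 0.9 m from the base axis. Payload 3.1 kg.
Tool frame: the origin (TCP) lies at the centre of the arm's flange, where the gripper is bolted on; the fingertips stand 173 mm ahead of it and the grasp point (between the pads) lies 155 mm ahead of it; z points along the fingers, y is the line along which they close (so a half turn about z gives the same grasp; the last joint's range is limited). The gripper opens to 85 mm and grips with 20 to 120 N. Pads are 22 mm wide; open, the fingers measure 114 mm over their backs; the gripper's body (76 mm by 85 mm) begins 54 mm behind the grasp point. The pads swing forward as they close: fully open they stand 13 mm farther back than shut.
Start: joints at [-1.282, 0.527, 1.433, -0, 1.181, -0.178], TCP at [0.281, -0.558, 0.405] pointing down, gripper open.
Joint ranges: [-3.08, 3.08], [-0.75, 2.2], [0.22, 2.44], [-1.43, 4.57], [0, 2.65], [-2.85, 2.85]. Speed limits (rad/s): [2.79, 2.79, 3.14, 3.14, 3.14, 3.14].

### API

Orientations are given as a unit quaternion [x, y, z, w].
In Python, from station import * gives the robot as it stands.
- The arm moves only by the shell command python3 -m jog 'ROWS' [OPENING] [FORCE]. ROWS is a JSON object of lists of equal length, an entry for each row: "linear": the shift along the world's x, y, z in mm, a list of three; "turn": the turn about the world's z in units of 5 degrees (1.0 is 5 degrees). A call has 1 to 12 rows; each row shifts and turns the commanded pose from where the row before left it; what a row does not reach is not made up. A row lasts 1/8 s, in which the tool goes at most 62.5 mm and 10.7 degrees, less where a joint would pass 70% of its speed; a pose out of reach is approached as far as the arm can. A call is refused whole if a number of a shift passes 62.5 or a number of a turn 1, either way. A call with a gripper value outside its range is refused whole. OPENING is the opening, from 0 (shut) to 1 (fully open), set as the call begins (- or left out, the last holds). The fingers move at their own pace and stop on an object; FORCE is the grip in N (left out, the last holds). Time passes only in rows, so rows that do not move let the fingers close. It gives the time, the measured TCP pose, the force, the opening and the grip force at its end, in the units of the state.
- sense(): the state, without advancing time (a new reading comes with each control period).
- snapshot(name): name is "side" or "top" or "wrist"; returns the picture (420x560x3 uint8, red, green, blue); there is no depth.
- get_calibration(name): a dict with "fx", "fy", "cx", "cy" (pixels), "world_to_cam" (4x4, takes a point from world to camera coordinates). Camera axes: x right, y down, z forward; pixel columns grow to the right and rows downward; lengths in m; the calibration is good to about 2 mm. A picture is of the moment at which its call begins: read the wrist's pose just before it. get_calibration takes no time and is no camera call; for the wrist camera it gives the pose at the moment of the call.
- sign_off(): hands the job in; it is judged then, once.
The state is a dict: "t": time; "q": joint angles; "qd": joint speeds; "tau": joint torques, N m; "tcp_pos": TCP position; "tool_rot": TCP orientation; "force": force on the tool from outside, world axes, zero at the start; "ft_torque": the same for the moment, N m; "finger_gap": opening from 0.0 (shut) to 1.0 (fully open); "gripper_force": force on a finger pad.
Only numpy, scipy, OpenCV 4.12 (cv2) and the standard library are available. Lean on these libraries where they do the work, as an engineer would, in place of code of your own. Each camera call takes 0.05 s, during which the arm holds its last target. There are 200 camera calls.

### The job

Take the orange damp probe from its grey holder and, keeping it square to the sloping panel face, set its spring tip gently on the green dot and slide it slowly (about 3 cm/s) along the black seam to the red ring, staying on the seam. Finish still holding the probe there, square to the panel, with the tip inside the red ring and its spring lightly pressed, about half way, never bottomed hard. Do not disturb the mugs, the tins or the roll of tape.

Things in the scene. Friction and masses are not known exactly. Their poses are not given: they have to be found in the camera images.
- probe: Orange hand-held damp probe, 0.16 kg, upright in the holder at the start. Origin at the tip with spring extended; z points from tip up the handle. Handle: box 36 mm along x, 24 mm along y (grip across y), z = 40 to 125 mm (grip at z about 85 mm); below it a black sleeve, 15 mm thick (z = 21 to 40 mm), and the 7 mm steel plunger with a 9 mm ball end. In the holder its tip is 8 mm above the worktop.
- probe_tip (a point): The lowest point of the plunger's steel ball; moves with the plunger.
- probe_plunger (a joint): Spring plunger of the probe, in m: 0 extended, 0.014 pressed fully in. Spring: 1.0 N to start moving, then 250 N/m (2.75 N at half travel, 4.5 N at the end stop).
- holder: Grey box-shaped holder, fixed, 62 x 52 mm, 62 mm high, open at the top; the lowest 14 mm of the probe's handle stands in it with 2.5 to 3 mm play all round; lift the probe straight up at least 80 mm to free it. Origin in the middle of its underside, z up; its x and y run along the probe's at the start, but for a few degrees.
- panel: White two-board wall panel, fixed on a dark steel stand, 150 mm (x) by 240 mm (y) by 18 mm thick. It slopes 20 degrees down toward its -x edge (the robot's side). Origin on its face at the middle of the seam; z is the face's outward normal; the black flush seam, 8 mm wide, runs along y through the origin, horizontal. The face is flat and smooth.
- seam_start (a point): Centre of the green dot (18 mm across) on the seam near its -y end, 95 mm from the panel's origin: where the slide begins.
- seam_quarter (a point): Point on the seam 30 mm from the green dot toward the rings.
- seam_middle (a point): Point on the seam 65 mm from the green dot toward the rings.
- before_red (a point): Point on the seam 22 mm before the red ring, on the side of the green dot.
- red_ring: Red ring sticker on the seam, 24 mm outside, 16 mm inside diameter, white inside; origin at its centre on the panel face. It lies 115 to 190 mm from the green dot. Flat, nothing to catch on.
- blue_ring: Blue ring sticker of the same size, another spot on the same seam, before or after the red one; not wanted, the tip may slide across it.
- tape_1: Black roll of tape, 62 mm, 19 mm high; leave alone. Origin under its middle.
- mug_1: White mug, green inside, 91 mm high, behind the holder; leave alone. Origin under its middle.
- mug_2: White mug with a pattern, 96 mm high; leave alone. Origin under its middle.
- tin_1: Food tin, light green label, 72 mm high, behind the panel; leave alone. Origin under its middle.
- tin_2: Red food tin, 58 mm high, behind the panel; leave alone. Origin under its middle.
Not all that is in view belongs to the job. Of the things shaped like the probe, the orange one is meant.

How it is judged:
By the outcome, as a careful person would: the job done as asked, in the order asked, and still so for the second after the job is handed in, while the arm keeps its last pose, push and grip.
It also fails if it takes over 54 s, if anything falls off the work surface, if the arm or the gripper's body presses on something with over 40 N, if the wrist force passes 120 N, or if a joint passes its speed limit or range.

## Working session

There is one attempt and no reset: what is moved stays moved. The work goes in short steps, Python scripts to look and compute and a shell command to move; the robot and the scene stay as the last step left them, time stands still between calls to the robot, and variables do not carry over. Pictures are saved under pics/ and viewed, at most 10 in all, crops included, and the job is handed in when it is done.

```bash
ls; mkdir -p pics; python3 - <<'E'
from station import *
import cv2
print(sense())
for n in("side","top"):
    cv2.imwrite(f"pics/{n}0.png",snapshot(n)[:,:,::-1]); c=get_calibration(n); print(n,c)
E
python3 -m jog --help
```

```text
pics
{'t': 0.0, 'q': array([-1.28254099e+00,  5.28487017e-01,  1.43390977e+00,  1.36164221e-05,
        1.18137605e+00, -1.78534466e-01]), 'qd': array([-0.00106681, -0.00075419, -0.0004408 ,  0.00300836,  0.00154667,
        0.00106141]), 'tau': array([-1.32914161e-04, -4.42346728e+01, -1.78026617e+01, -2.24423684e-04,
        8.39480083e-03,  7.93150036e-06]), 'tcp_pos': array([ 0.28117339, -0.55779868,  0.40371801]), 'tool_rot': array([ 9.72886846e-01,  2.31279045e-01, -5.34866552e-05, -1.08879558e-03]), 'force': array([-0.34557653, -0.12077495,  0.06353064]), 'ft_torque': array([-0.00929816,  0.03320033, -0.00595316]), 'gripper_force': 0.0, 'finger_gap': 1.0000504977458953}
side {'fx': 409.96538592910645, 'fy': 409.96538592910645, 'cx': 276.2235745149097, 'cy': 210.93598340555963, 'world_to_cam': array([[-0.91072451, -0.4127171 ,  0.01566708,  0.49069417],
       [-0.35202511,  0.75584112, -0.55207113,  0.22641646],
       [ 0.21600737, -0.50829991, -0.83364982,  0.76094878],
       [ 0.        ,  0.        ,  0.        ,  1.        ]])}
top {'fx': 489.66933227692954, 'fy': 489.66933227692954, 'cx': 273.9224501209649, 'cy': 213.48341498610253, 'world_to_cam': array([[-0.04135558, -0.99913078, -0.0052347 , -0.00527068],
       [-0.97443028,  0.04149015, -0.22082615,  0.53960419],
       [ 0.2208514 , -0.00403154, -0.97529914,  1.1804674 ],
       [ 0.        ,  0.        ,  0.        ,  1.        ]])}invalid input: not JSON, or not a number
```

View pics/side0.png

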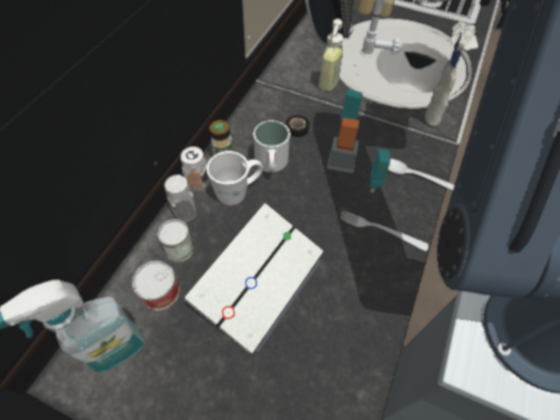

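View pics/top0.png

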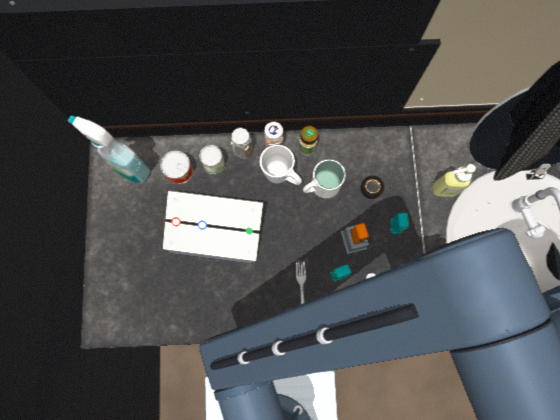

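```bash
cat > h.py <<'E'
from station import *
import numpy as np, cv2
def ray(c,p):
    M=c["world_to_cam"];R,t=M[:3,:3],M[:3,3]
    d=R.T@np.array([(p[0]-c["cx"])/c["fx"],(p[1]-c["cy"])/c["fy"],1]);return -R.T@t,d/np.linalg.norm(d)
def onz(c,p,z):
    o,d=ray(c,p);return o+d*(z-o[2])/d[2]
def tri(c1,p1,c2,p2):
    A=[];b=[]
    for c,p in((c1,p1),(c2,p2)):
        o,d=ray(c,p);P=np.eye(3)-np.outer(d,d);A.append(P);b.append(P@o)
    x,*_=np.linalg.lstsq(np.vstack(A),np.hstack(b),rcond=None)
    return x,np.linalg.norm(np.vstack(A)@x-np.hstack(b))
def proj(c,X):
    v=c["world_to_cam"]@np.append(X,1);return np.array([c["cx"]+c["fx"]*v[0]/v[2],c["cy"]+c["fy"]*v[1]/v[2]])
HSV={"green":(50,75,70,120,40),"blue":(105,130,90,90,40),"red":(172,8,100,90,40),"orange":(5,18,150,120,40)}
def blobs(im,col,roi,minA=8):
    """roi x0,y0,x1,y1 -> list of (area, centre of the min-area rect / centroid, rect)"""
    lo,hi,s,v,_=HSV[col];H=cv2.cvtColor(im,cv2.COLOR_RGB2HSV);h=H[...,0]
    m=((h>=lo)&(h<=hi)) if lo<=hi else ((h>=lo)|(h<=hi))
    m=(m&(H[...,1]>=s)&(H[...,2]>=v)).astype(np.uint8)
    k=np.zeros_like(m);k[roi[1]:roi[3],roi[0]:roi[2]]=1;m*=k
    out=[]
    for q in cv2.findContours(m,cv2.RETR_EXTERNAL,cv2.CHAIN_APPROX_NONE)[0]:
        if len(q)>=minA: 
            r=cv2.minAreaRect(q);out.append((len(q),np.round(q[:,0].mean(0),1),np.round(r[0],1),np.round(r[1],1),round(r[2],1)))
    return sorted(out,key=lambda a:-a[0])
E
python3 - <<'E'
from h import *
im={n:cv2.imread(f"pics/{n}0.png")[:,:,::-1].copy() for n in("side","top")}
roi={"side":(190,200,325,355),"top":(160,190,270,265)}
C={n:get_calibration(n) for n in im}
P={}
for col in("green","blue","red"):
    for n in im:
        b=blobs(im[n],col,roi[n]); print(col,n,b[:2]); P[col,n]=b[0][2]
    print(tri(C["side"],P[col,"side"],C["top"],P[col,"top"]))
print(blobs(im["side"],"orange",(310,100,380,180))[:3]);print(blobs(im["top"],"orange",(330,210,380,260))[:3])
# panel outline
for n in im:
    g=cv2.cvtColor(im[n],cv2.COLOR_RGB2GRAY);m=(g>140).astype(np.uint8);m=cv2.morphologyEx(m,cv2.MORPH_CLOSE,np.ones((9,9)))
    q=max([q for q in cv2.findContours(m,0,1)[0] if cv2.pointPolygonTest(cv2.convexHull(q),tuple(map(float,P["blue",n])),False)>0],key=cv2.contourArea)
    print(n,cv2.approxPolyDP(cv2.convexHull(q),6,True)[:,0].tolist())
a=cv2.resize(im["side"][80:200,290:430],None,fx=4,fy=4,interpolation=2);b=cv2.resize(im["top"][200:290,310:420],None,fx=4,fy=4,interpolation=2)
o=np.zeros((480,560+240,3),np.uint8);
b=cv2.resize(b,(240,196));cv2.imwrite("pics/p1.png",np.hstack([a[:, :560],np.vstack([b,np.zeros((284,240,3),np.uint8)])])[:,:,::-1])
E
```

```text
green side [(19, array([286.8, 235.7]), array([287. , 235.5]), array([7., 6.]), 90.0)]
green top [(17, array([248.7, 230.6]), array([248.5, 230.5]), array([5., 7.]), 90.0)]
(array([0.49896249, 0.03798975, 0.05654315]), np.float64(0.0006231298239414658))
blue side [(9, array([247., 287.]), array([246.8, 287.3]), array([4.2, 2.1]), 45.0)]
blue top [(23, array([201.7, 224.5]), array([201.8, 224.3]), array([8.5, 7.8]), 45.0)]
(array([0.5260337 , 0.1592187 , 0.03294212]), np.float64(0.0022213316778194334))
red side [(27, array([227.4, 316.7]), array([228., 316.]), array([ 4., 10.]), 90.0), (12, array([230.9, 306.8]), array([231. , 306.6]), array([5.8, 2.1]), 31.0)]
red top [(24, array([175.8, 221.3]), array([175.8, 221.3]), array([8.5, 7.8]), 45.0)]
(array([0.53259001, 0.22457433, 0.04081039]), np.float64(0.001229455742134583))
[(39, array([349.8, 123.5]), array([349.8, 123.6]), array([15.9,  7.9]), 9.5)]
[(51, array([359.5, 232.6]), array([359.7, 232.5]), array([17.1, 14.2]), 71.6)]
side [[266, 204], [322, 252], [251, 352], [185, 296]]
top [[168, 191], [261, 202], [255, 260], [164, 249]]
```

```bash
python3 - <<'E'
from h import *
im={n:cv2.imread(f"pics/{n}0.png")[:,:,::-1].copy() for n in("side","top")}
C={n:get_calibration(n) for n in im}
guess={"green":((287,236),(249,231)),"blue":((251,283),(202,225)),"red":((228,312),(176,222))}
for col in guess:
    p=[]
    for n,g in zip(("side","top"),guess[col]):
        w=9;I=im[n][g[1]-w:g[1]+w+1,g[0]-w:g[0]+w+1].astype(float)
        s=I.max(2)-I.min(2); s=np.where(s>25,s,0);ys,xs=np.nonzero(s);k=s[ys,xs]
        q=np.array([(xs*k).sum()/k.sum()+g[0]-w,(ys*k).sum()/k.sum()+g[1]-w]);p.append(q)
    print(col,np.round(p,1).tolist(),tri(C["side"],p[0],C["top"],p[1]))
cs=[[266,204],[322,252],[251,352],[185,296]];ct=[[261,202],[255,260],[164,249],[168,191]]
for a,b in zip(cs,ct): print(tri(C["side"],a,C["top"],b))
# probe top (z=.133), orange top-face; whole orange extents
for n,r in(("side",(310,100,380,180)),("top",(330,210,385,260))):
    H=cv2.cvtColor(im[n],cv2.COLOR_RGB2HSV);m=((H[...,0]<20)&(H[...,1]>140)&(H[...,2]>60)).astype(np.uint8);k=m*0;k[r[1]:r[3],r[0]:r[2]]=1;m*=k
    ys,xs=np.nonzero(m);print(n,xs.min(),xs.max(),ys.min(),ys.max())
a=cv2.resize(im["side"][90:190,320:400],(384,480),interpolation=2);b=cv2.resize(im["top"][205:265,330:385],(416,480),interpolation=2)
cv2.imwrite("pics/p1.png",np.hstack([a,b])[:,:,::-1])
E
```

```text
green [[286.8, 235.6], [248.8, 230.6]] (array([0.49937443, 0.03728425, 0.05461119]), np.float64(0.0009528946420162992))
blue [[250.5, 282.7], [201.7, 224.5]] (array([0.51993191, 0.15609602, 0.05460254]), np.float64(0.000848532323564672))
red [[227.7, 312.2], [175.5, 221.1]] (array([0.53142009, 0.22263491, 0.05515703]), np.float64(0.0007413930716152635))
(array([0.56290468, 0.00314577, 0.08185548]), np.float64(0.002665123479542269))
(array([0.42727793, 0.02533316, 0.02361382]), np.float64(0.0002560762024670534))
(array([0.46815838, 0.25911722, 0.0197981 ]), np.float64(0.002608276181036616))
(array([0.60369588, 0.23597488, 0.0840616 ]), np.float64(0.001314048510986868))
side 338 358 119 149
top 351 368 223 243
```

View pics/p1.png

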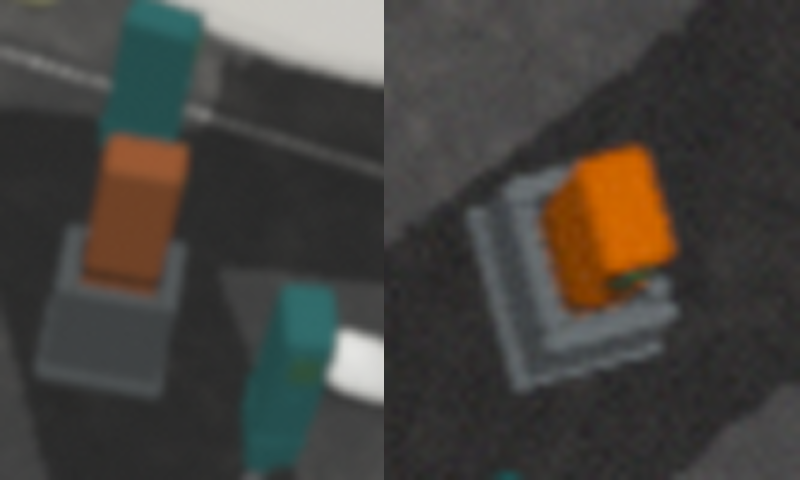

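```bash
python3 - <<'E'
from h import *
C=get_calibration("top")
q=[(355.4,225.6),(364.7,223.5),(368.4,236),(359.8,238.5)]
W=np.array([onz(C,p,.133) for p in q]);print(W.round(4).tolist(),W.mean(0))
for a,b in((0,1),(3,2),(0,3),(1,2)):
    d=W[b]-W[a];print(np.linalg.norm(d),np.degrees(np.arctan2(d[1],d[0]))%180)
for p,z in(((401,220),.13),((341,271),.13)):print("teal",onz(C,p,z))
# side: top-face centre; crop scale 4.8
S=get_calibration("side");c=np.array([(118,135),(190,148),(180,186),(103,176)]).mean(0)/4.8+[320,90]
print(tri(S,c,C,np.mean(q,0)))
s=sense();print(s["tcp_pos"],get_calibration("wrist"))
E
```

```text
[[0.4849, -0.219, 0.133], [0.489, -0.2414, 0.133], [0.4587, -0.2476, 0.133], [0.4536, -0.2269, 0.133]] [ 0.47152778 -0.23373973  0.133     ]
0.022759664112575313 100.44375280823672
0.021310172293301 103.83804188893762
0.03228876148475823 14.193903104002175
0.030964222759516467 11.600313716855737
teal [ 0.49440285 -0.32881145  0.13      ]
teal [ 0.37953285 -0.17772035  0.13      ]
(array([ 0.47250516, -0.23505401,  0.12588102]), np.float64(0.0003748593681471973))
[ 0.28119279 -0.55781466  0.40383065] {'fx': 289.4238938103549, 'fy': 289.4238938103549, 'cx': 281.206461779398, 'cy': 214.722706629303, 'world_to_cam': array([[ 0.44922717, -0.89341344, -0.00271529, -0.6235917 ],
       [-0.85116713, -0.42890445,  0.30258137, -0.03825232],
       [-0.27149487, -0.13361661, -0.95311969,  0.38156365],
       [ 0.        ,  0.        ,  0.        ,  1.        ]])}
```

```bash
python3 -m jog '{"linear":[[19,32.4,-2],[19,32.4,-2],[19,32.4,-2],[19,32.4,-2],[19,32.4,-2],[19,32.4,-2],[19,32.4,-2],[19,32.4,-2],[19,32.4,-2],[19,32.4,-2],[0,0,0]],"turn":[-0.3,-0.3,-0.3,-0.3,-0.3,-0.3,-0.3,-0.3,-0.3,-0.14,0]}' 0.55 20
python3 - <<'E'
from h import *
c=get_calibration("wrist");im=snapshot("wrist");cv2.imwrite("pics/w1.png",im[:,:,::-1]);np.save("w1.npy",c["world_to_cam"])
s=sense();print(s["tcp_pos"],s["tool_rot"],s["force"],s["q"])
print(proj(c,[.4715,-.234,.133]))
E
```

```text
t: 1.48
tcp_pos: [0.4718, -0.2319, 0.3842]
tool_rot: [0.994, 0.111, -0.0, -0.001]
force: [-0.2, -0.3, -0.4]
finger_gap: 0.548
gripper_force: 0.0
[ 0.47153157 -0.23308571  0.38436161] [ 9.93864730e-01  1.10601325e-01 -4.49403365e-04 -2.09788253e-04] [-1.16137011  0.30055669  0.1035876 ] [-6.71636731e-01  4.22231038e-01  1.70181162e+00 -3.94838068e-04
  1.01848326e+00  6.77710748e-01]
[284.65379202 224.89823432]
```

View pics/w1.png

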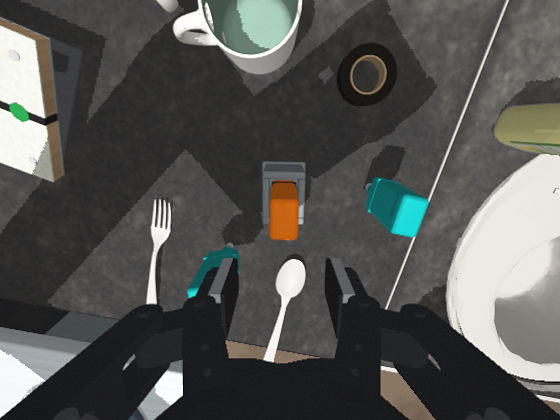

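```bash
python3 - <<'E'
from h import *
c=get_calibration("wrist");im=cv2.imread("pics/w1.png")[:,:,::-1].copy();c["world_to_cam"]=np.load("w1.npy")
H=cv2.cvtColor(im,cv2.COLOR_RGB2HSV);m=(H[...,0]<20)&(H[...,1]>140);m[:150]=0;m[260:]=0;m[:,:240]=0;m[:,320:]=0
ys,xs=np.nonzero(m);V=H[...,2];print(xs.min(),xs.max(),ys.min(),ys.max());print([int(v) for v in V[180:244:3,285]])
t=(m&(V>185)).astype(np.uint8);t=cv2.morphologyEx(t,cv2.MORPH_OPEN,np.ones((3,3)))
q=max(cv2.findContours(t,0,1)[0],key=cv2.contourArea);r=cv2.minAreaRect(q);print(r)
b=cv2.boxPoints(r);W=np.array([onz(c,p,.133) for p in b]);print(W.round(4).tolist(),W.mean(0))
for i in range(4):
    d=W[(i+1)%4]-W[i];print(np.linalg.norm(d),np.degrees(np.arctan2(d[1],d[0]))%180)
E
```

```text
269 298 180 239
[133, 124, 134, 134, 135, 135, 141, 187, 201, 201, 201, 200, 201, 201, 201, 200, 202, 199, 198, 195, 112, 73]
((284.0, 219.5), (37.0, 24.0), 90.0)
[[0.4888, -0.2198, 0.133], [0.493, -0.2383, 0.133], [0.4624, -0.2457, 0.133], [0.4581, -0.2264, 0.133]] [ 0.47556638 -0.23252572  0.133     ]
0.018935078959831785 102.75035663990909
0.031448405890238965 13.60480983314929
0.019727536761645105 102.76918914683527
0.031453056648612567 12.161079783221954
```

```bash
python3 -m jog '{"linear":[[2,0,-25],[0,0,-25],[0,0,-25],[0,0,-25],[0,0,-18],[0,0,-12],[0,0,-6],[0,0,0],[0,0,0]],"turn":[0,0,0,0,0,0,0,0,0]}'
python3 -m jog '{"linear":[[0,0,0],[0,0,0],[0,0,0],[0,0,0],[0,0,0],[0,0,0]],"turn":[0,0,0,0,0,0]}' 0 20
python3 - <<'E'
from h import *
print(sense()["tcp_pos"]);cv2.imwrite("pics/s2.png",cv2.resize(snapshot("side")[60:220,260:460],None,fx=3,fy=3)[:,:,::-1])
E
```

```text
t: 2.65
tcp_pos: [0.4735, -0.2343, 0.2493]
tool_rot: [0.994, 0.109, 0.0, 0.0]
force: [0.4, 0.1, -0.6]
finger_gap: 0.55
gripper_force: 0.0
t: 3.4
tcp_pos: [0.4734, -0.2341, 0.2492]
tool_rot: [0.994, 0.109, 0.0, 0.0]
force: [-0.5, 0.4, 5.3]
finger_gap: 0.278
gripper_force: 25.6
[ 0.47338192 -0.23408071  0.24921561]
```

View pics/s2.png

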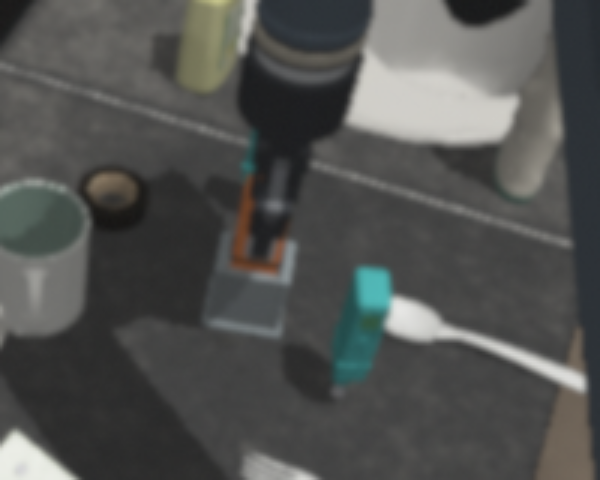

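```bash
python3 - <<'E'
from h import *
c=get_calibration("wrist");c["world_to_cam"]=np.load("w1.npy");t=get_calibration("top")
for n,p,z in(("tape",(367,72),.01),("mugrim",(252,30),.09),("mughandle",(190,30),.06),("tapeL",(338,75),.01),("mugbase",(262,73),.01)):print(n,onz(c,p,z))
print(onz(t,(372,187),.01),onz(t,(327,180),.09))
im=cv2.imread("pics/w1.png");cv2.imwrite("pics/hold.png",cv2.resize(im[150:250,235:335],None,fx=5,fy=5,interpolation=2))
E
```

```text
tape [ 0.61875186 -0.29233072  0.01      ]
mugrim [ 0.61119092 -0.17570839  0.09      ]
mughandle [ 0.60629855 -0.11771118  0.06      ]
tapeL [ 0.60906334 -0.2626958   0.01      ]
mugbase [ 0.59294134 -0.18220634  0.01      ]
[ 0.611578   -0.29264547  0.01      ] [ 0.61258688 -0.16439704  0.09      ]
```

View pics/hold.png

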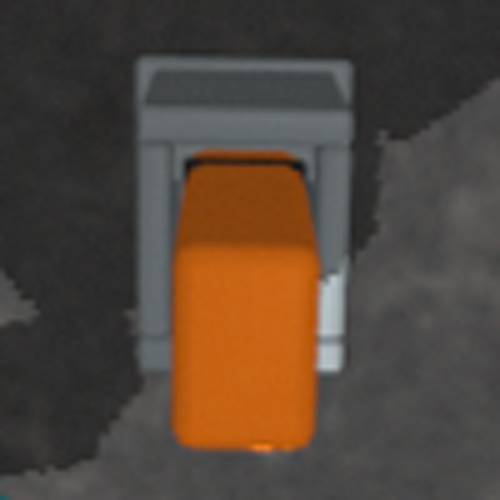

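```bash
python3 -m jog '{"linear":[[0,0,4],[0,0,8],[0,0,15],[0,0,20],[0,0,20],[0,0,18],[0,0,5],[13.5,3,0],[13.5,3,0],[13.5,3,0],[13.2,3.1,0],[0,0,0]],"turn":[0,0,0,0,0,0,0,0,0,0,0,0]}' 0 50
python3 -m jog '{"linear":[[0,0,-15],[0,0,-20],[0,0,-20],[0,0,-15],[0,0,-10],[0,0,-5],[0,0,0],[0,0,0]],"turn":[0,0,0,0,0,0,0,0]}' 0 20
python3 -c "
from h import *
s=sense();print(s['tcp_pos'],s['force'],s['ft_torque'])"
```

```text
t: 4.95
tcp_pos: [0.5282, -0.2217, 0.3384]
tool_rot: [0.994, 0.11, 0.0, 0.0]
force: [0.1, 0.5, -1.8]
finger_gap: 0.272
gripper_force: 49.1
t: 5.95
tcp_pos: [0.5272, -0.2221, 0.2542]
tool_rot: [0.994, 0.109, 0.0, 0.0]
force: [-0.5, -0.4, -1.8]
finger_gap: 0.275
gripper_force: 49.1
[ 0.52721009 -0.22213829  0.25424391] [-0.48559844 -0.35384075 -1.78813425] [0.00161288 0.05315482 0.04928527]
```

```bash
for k in 1; do python3 -m jog '{"linear":[[-2.9,-0.7,0],[-2.9,-0.7,0],[-1.9,-0.4,0],[0,0,0]],"turn":[0,0,0,0]}' 0 20; done
python3 -m jog '{"linear":[[-1.9,-0.4,0],[-1.9,-0.4,0],[0,0,0]],"turn":[0,0,0]}' 0 20
python3 -c "
from h import *
s=sense();print(s['tcp_pos'],s['force'],s['ft_torque'])"
```

```text
t: 6.45
tcp_pos: [0.5191, -0.2239, 0.2538]
tool_rot: [0.994, 0.109, 0.0, 0.0]
force: [-0.1, 0.2, -1.9]
finger_gap: 0.272
gripper_force: 49.0
t: 6.82
tcp_pos: [0.5173, -0.2242, 0.2541]
tool_rot: [0.994, 0.108, 0.003, 0.0]
force: [7.5, 5.0, -3.6]
finger_gap: 0.272
gripper_force: 48.6
[ 0.5173107  -0.22422808  0.25405578] [ 7.48203743  5.04325223 -3.60286587] [ 0.82452544 -1.43891763 -0.0454632 ]
```

```bash
python3 -m jog '{"linear":[[-1.9,-0.4,0],[-1.9,-0.4,0],[0,0,0]],"turn":[0,0,0]}' 0 20
python3 - <<'E'
from h import *
s=sense();print(s['tcp_pos'],s['force'],s['ft_torque'])
cv2.imwrite("pics/s3.png",cv2.resize(np.hstack([snapshot("side")[60:200,270:400],snapshot("top")[170:310,290:420]]),None,fx=3,fy=3)[:,:,::-1])
E
```

```text
t: 7.2
tcp_pos: [0.5145, -0.2248, 0.2547]
tool_rot: [0.994, 0.108, 0.005, 0.001]
force: [10.3, 6.7, -1.4]
finger_gap: 0.281
gripper_force: 49.0
[ 0.51454093 -0.22476583  0.25468283] [10.25706673  6.71750861 -1.40850534] [ 1.29426347 -1.97073284 -0.10485635]
```

View pics/s3.png

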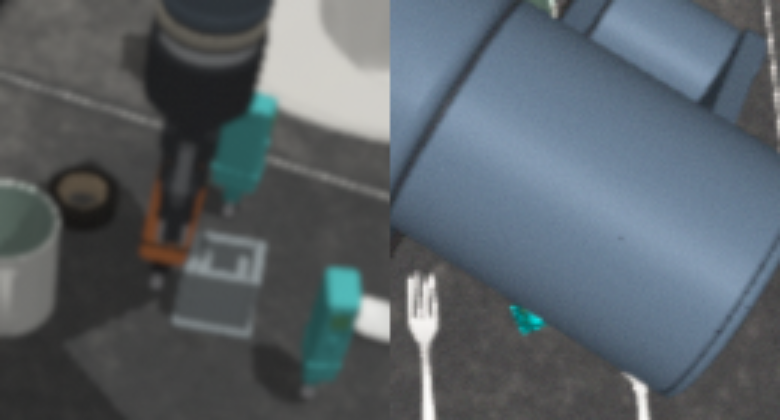

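```bash
python3 -m jog '{"linear":[[-1.9,-0.4,0],[-1.9,-0.4,0],[-1.9,-0.4,0],[-1.9,-0.4,0],[0,0,0]],"turn":[0,0,0,0,0]}' 0 20
python3 - <<'E'
from h import *
s=sense();print(s['tcp_pos'],s['force'],s['ft_torque'])
E
```

```text
t: 7.92
tcp_pos: [0.5076, -0.2265, 0.2557]
tool_rot: [0.994, 0.108, 0.006, 0.001]
force: [10.2, 8.1, 3.6]
finger_gap: 0.274
gripper_force: 49.6
[ 0.50760503 -0.2264801   0.25569822] [10.19587884  8.11203124  3.6387932 ] [ 1.518865   -2.14106798 -0.02120464]
```

```bash
python3 -m jog '{"linear":[[4,1,0],[4,1,5],[0,0,25],[0,0,30],[0,0,30],[0,0,0]],"turn":[0,0,0,0,0,0]}' 0 80
python3 -m jog '{"linear":[[-5,33,0],[-5,33,0],[-5,33,0],[-5,33,0],[-5,33,0],[-5,33,0],[-5,33,0],[-5,33,0],[0,0,0],[0,0,0]],"turn":[-0.55,-0.55,-0.55,-0.55,-0.55,-0.55,-0.55,-0.59,0,0]}'
python3 - <<'E'
from h import *
s=sense();print(s['tcp_pos'],s['tool_rot'],s['force'],s['ft_torque'],s['q'])
a=snapshot("side");t=snapshot("top");c=get_calibration("wrist");w=snapshot("wrist");np.save("w2.npy",c["world_to_cam"])
for n,i in zip("stw",(a,t,w)):cv2.imwrite(f"pics/{n}4.png",i[:,:,::-1])
cv2.imwrite("pics/c4.png",np.hstack([cv2.resize(a[120:330,190:350],(400,525)),cv2.resize(w[150:420,180:380],(389,525))])[:,:,::-1])
E
```

```text
t: 8.68
tcp_pos: [0.5122, -0.2254, 0.3456]
tool_rot: [0.994, 0.109, 0.001, 0.001]
force: [-0.2, -0.5, -1.9]
finger_gap: 0.272
gripper_force: 79.1
t: 9.93
tcp_pos: [0.4719, 0.0388, 0.3429]
tool_rot: [0.996, -0.084, -0.001, 0.0]
force: [-0.3, -0.5, -2.7]
finger_gap: 0.273
gripper_force: 78.9
[0.47188286 0.03876836 0.34290635] [ 9.96489859e-01 -8.37090173e-02 -8.47336728e-04  2.06001541e-04] [-0.34603962 -0.47311541 -2.69168663] [-0.0112789   0.02097527 -0.01856229] [-1.54525604e-01  4.23050237e-01  1.86817631e+00 -7.05163422e-04
  8.52027560e-01  1.58434972e+00]
```

View pics/c4.png

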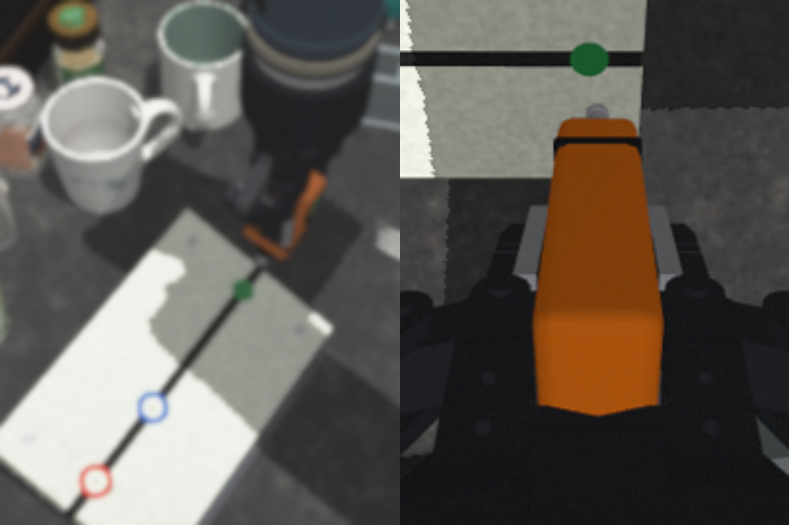

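```bash
python3 - <<'E'
from h import *
from scipy.spatial.transform import Rotation as R
c=get_calibration("wrist");c["world_to_cam"]=np.load("w2.npy");w=cv2.imread("pics/w4.png")
print([(y,w[y,282].tolist()) for y in list(range(200,228,1))+list(range(306,320))+list(range(352,366))])
T=np.array([0.47188,0.03877,0.34291]);Q=R.from_quat([.99649,-.08371,-.00085,.0002]).as_matrix()
def pl(p):
    o,d=ray(c,p);o=Q.T@(o-T);d=Q.T@d;x=o-d*o[1]/d[1];return x
for n,p in(("cam",None),):print(Q.T@(ray(c,(281,214))[0]-T),Q.T@ray(c,(281,214))[1])
E
```

```text
[(200, [135, 144, 142]), (201, [131, 141, 140]), (202, [132, 144, 140]), (203, [105, 107, 108]), (204, [101, 98, 101]), (205, [112, 109, 111]), (206, [115, 111, 115]), (207, [100, 98, 100]), (208, [96, 93, 95]), (209, [100, 94, 95]), (210, [83, 87, 95]), (211, [37, 67, 124]), (212, [9, 61, 128]), (213, [12, 60, 126]), (214, [14, 61, 127]), (215, [7, 61, 125]), (216, [10, 61, 127]), (217, [6, 59, 125]), (218, [12, 63, 128]), (219, [11, 64, 132]), (220, [15, 39, 72]), (221, [17, 16, 20]), (222, [19, 17, 13]), (223, [23, 29, 39]), (224, [10, 58, 119]), (225, [9, 63, 129]), (226, [12, 61, 127]), (227, [10, 61, 126]), (306, [9, 61, 126]), (307, [9, 63, 127]), (308, [13, 63, 131]), (309, [10, 64, 135]), (310, [14, 70, 140]), (311, [11, 71, 144]), (312, [17, 74, 149]), (313, [16, 76, 154]), (314, [19, 80, 159]), (315, [18, 79, 163]), (316, [18, 82, 168]), (317, [16, 84, 168]), (318, [19, 83, 169]), (319, [17, 83, 168]), (352, [14, 81, 167]), (353, [6, 79, 165]), (354, [16, 82, 167]), (355, [13, 80, 167]), (356, [11, 80, 166]), (357, [14, 81, 167]), (358, [16, 81, 167]), (359, [11, 80, 166]), (360, [13, 80, 166]), (361, [11, 80, 166]), (362, [14, 83, 172]), (363, [21, 62, 119]), (364, [25, 29, 46]), (365, [25, 19, 18])]
[0.07868092 0.0001505  0.02987794] [-0.30003322 -0.00218745  0.95392625]
```

```bash
python3 - <<'E'
from h import *
from scipy.spatial.transform import Rotation as R
c=get_calibration("wrist");c["world_to_cam"]=np.load("w2.npy");w=cv2.imread("pics/w4.png")[:,:,::-1].copy()
H=cv2.cvtColor(w,cv2.COLOR_RGB2HSV);m=(H[...,0]<20)&(H[...,1]>140)
ext={}
for y in(212,214,216,218,226,250,300,306,312,318,340):
    x=np.nonzero(m[y,200:360])[0]+200;ext[y]=(x.min()-.5,x.max()+.5);print(y,ext[y],ext[y][1]-ext[y][0])
ys=np.arange(228,304);L=[];Rr=[]
for y in ys:
    x=np.nonzero(m[y,200:360])[0]+200;L.append(x.min()-.5);Rr.append(x.max()+.5)
l=np.polyfit(ys,L,1);r=np.polyfit(ys,Rr,1)
g=w[200:208,268:296].astype(int).sum(2);print(g[4:8])
K=np.array([[c["fx"],0,c["cx"]],[0,c["fy"],c["cy"]],[0,0,1]])
for yt,yb in((312,211),(313,211),(311,210.5),(312,212)):
    img=np.array([[np.polyval(l,yt),yt],[np.polyval(r,yt),yt],[np.polyval(l,yb),yb],[np.polyval(r,yb),yb],[281.6,209.]])
    # image-left is probe +y or -y: camera x axis vs tool
    obj=np.array([[18,12,125],[18,-12,125],[18,12,40],[18,-12,40],[0,0,4.5]])*1e-3
    ok,rv,tv=cv2.solvePnP(obj,img,K,None,flags=cv2.SOLVEPNP_SQPNP)
    ok,rv,tv=cv2.solvePnP(obj,img,K,None,rv,tv,True)
    e=cv2.projectPoints(obj,rv,tv,K,None)[0][:,0]-img
    M=c["world_to_cam"];W=M[:3,:3].T@cv2.Rodrigues(rv)[0];z=W[:,2];tip=M[:3,:3].T@(tv[:,0]-M[:3,3])
    print(yt,yb,"z",z.round(3),"tilt",np.degrees(np.arccos(z[2])).round(1),"az",np.degrees(np.arctan2(z[1],z[0])).round(1),"tip",tip.round(4),np.abs(e).max().round(2),np.degrees(np.arctan2(W[1,0],W[0,0])).round(1))
S=get_calibration("side");b=(294.8,223.2)
print("tri ball",tri(S,b,c,(281.6,209.)), "tcp", sense()["tcp_pos"])
E
```

```text
212 (np.float64(264.5), np.float64(298.5)) 34.0
214 (np.float64(262.5), np.float64(299.5)) 37.0
216 (np.float64(261.5), np.float64(300.5)) 39.0
218 (np.float64(260.5), np.float64(301.5)) 41.0
226 (np.float64(260.5), np.float64(301.5)) 41.0
250 (np.float64(256.5), np.float64(306.5)) 50.0
300 (np.float64(249.5), np.float64(313.5)) 64.0
306 (np.float64(248.5), np.float64(314.5)) 66.0
312 (np.float64(247.5), np.float64(315.5)) 68.0
318 (np.float64(247.5), np.float64(315.5)) 68.0
340 (np.float64(249.5), np.float64(313.5)) 64.0
[[408 416 410 407 411 413 410 405 397 357 304 290 306 309 300 293 311 367
  414 407 403 404 414 416 421 412 408 409]
 [414 410 409 412 411 408 400 390 341 276 297 318 328 335 332 319 306 314
  368 408 409 415 427 436 429 418 407 414]
 [410 399 404 405 404 399 395 370 291 291 323 336 332 333 341 337 334 309
  334 407 405 415 427 430 429 417 414 419]
 [405 404 400 406 407 408 404 376 283 306 293 282 284 288 298 303 331 331
  321 378 414 414 425 420 423 420 418 421]]
312 211 z [-0.159  0.028  0.987] tilt 9.3 az 170.0 tip [0.4867 0.0362 0.0968] 1.69 -9.6
313 211 z [-0.161  0.028  0.986] tilt 9.4 az 170.0 tip [0.4869 0.0361 0.0973] 1.62 -9.6
311 210.5 z [-0.158  0.028  0.987] tilt 9.2 az 170.0 tip [0.4868 0.0361 0.0965] 1.46 -9.6
312 212 z [-0.157  0.028  0.987] tilt 9.2 az 170.0 tip [0.4861 0.0363 0.0963] 2.29 -9.6
tri ball (array([0.48779444, 0.03515806, 0.10555125]), np.float64(0.0012762881296708775)) tcp [0.47231257 0.03812435 0.34338058]
```

```bash
cat > tilt.py <<'E'
from h import *
from scipy.optimize import least_squares
from scipy.spatial.transform import Rotation as R
def ext(w,rows):
    H=cv2.cvtColor(w,cv2.COLOR_RGB2HSV);m=(H[...,0]<20)&(H[...,1]>140);o=[]
    for y in rows:
        x=np.nonzero(m[y,200:360])[0]+200;o.append((x.min()-.5,x.max()+.5))
    return np.array(o)
def fit(c,T,Q,yt,yb,yball,wtop,wbot,side=None,verbose=True):
    """in-plane pose from rows of front top edge, front bottom edge, ball far limb, widths of the edges"""
    S=get_calibration("side")
    def f(p):
        th,gx,gz=p[0],p[1],p[2]           # probe point z=85 in tool x,z
        ax=np.array([-np.sin(th),0,-np.cos(th)]);xx=np.array([np.cos(th),0,-np.sin(th)])
        g=np.array([gx,0,gz]);P=lambda x,y,z:T+Q@(g+xx*x+ax*(z-.085)+np.array([0,y,0]))
        a,b=proj(c,P(.018,.012,.125)),proj(c,P(.018,-.012,.125));d,e=proj(c,P(.018,.012,.04)),proj(c,P(.018,-.012,.04))
        bc=P(0,0,.0045);pb=proj(c,bc);dep=(c["world_to_cam"]@np.append(bc,1))[2]
        r=[a[1]-yt,d[1]-yb,pb[1]-.0045*c["fy"]/dep-yball,(abs(a[0]-b[0])-wtop)/1.5,(abs(d[0]-e[0])-wbot)/1.5]
        if side is not None:r+=list((proj(S,bc)-side)/2)
        f.tip=P(0,0,0);f.ax=Q@ax
        return np.array(r)
    s=least_squares(f,[.2,0,.155]);r=f(s.x);print("tilt",np.degrees(s.x[0]).round(1),"g",s.x[1:].round(4),"tip",f.tip.round(4),"ax",f.ax.round(3),"res",r.round(1))
    return s.x[0],f.tip,f.ax
E
python3 - <<'E'
from tilt import *
c=get_calibration("wrist");c["world_to_cam"]=np.load("w2.npy")
T=np.array([0.47188,0.03877,0.34291]);Q=R.from_quat([.99649,-.08371,-.00085,.0002]).as_matrix()
for yt,yb in((312,210.7),(312,209.5)):
  for s in(None,(294.8,223.2)):
    fit(c,T,Q,yt,yb,202.5,67.5,39,s)
E
```

```text
tilt 9.6 g [0.0024 0.1612] tip [0.4877 0.036  0.0979] ax [-0.162  0.028  0.986] res [ 0.4 -1.7  1.4 -0.7 -0.3]
tilt 9.5 g [0.0026 0.1608] tip [0.4878 0.0359 0.0983] ax [-0.161  0.028  0.987] res [ 0.4 -1.8  1.4 -0.5 -0.2 -0.2  0.7]
tilt 9.6 g [0.0029 0.1607] tip [0.4883 0.0359 0.0984] ax [-0.163  0.028  0.986] res [ 0.2 -1.1  0.9 -0.4 -0.2]
tilt 9.5 g [0.003  0.1604] tip [0.4883 0.0359 0.0987] ax [-0.162  0.028  0.986] res [ 0.2 -1.1  0.9 -0.2 -0.1 -0.3  0.6]
```

```bash
python3 -m jog '{"linear":[[5.5,-33,0],[5.5,-33,0],[5.5,-33,0],[5.5,-33,0],[5.5,-33,0],[5.5,-33,0],[5.5,-33,0],[5.5,-33,0],[0,0,-20],[0,0,-30],[0,0,-30],[0,0,-10]],"turn":[0.55,0.55,0.55,0.55,0.55,0.55,0.55,0.59,0,0,0,0]}' 0 40
python3 -m jog '{"linear":[[0,0,0],[-3,-0.7,0],[-3,-0.7,0],[-3,-0.7,0],[0,0,0]],"turn":[0,0,0,0,0]}'
python3 - <<'E'
from h import *
s=sense();print(s['tcp_pos'],s['force'],s['ft_torque'])
E
```

```text
t: 11.58
tcp_pos: [0.5152, -0.2256, 0.2518]
tool_rot: [0.994, 0.109, -0.001, -0.001]
force: [-0.7, 0.1, -1.4]
finger_gap: 0.269
gripper_force: 79.0
t: 12.2
tcp_pos: [0.5089, -0.2269, 0.2549]
tool_rot: [0.994, 0.108, 0.004, 0.001]
force: [7.2, 3.6, -2.5]
finger_gap: 0.276
gripper_force: 78.4
[ 0.5089195  -0.22690012  0.2549168 ] [ 7.24690155  3.61066683 -2.49240405] [ 0.81987924 -1.3064103  -0.06368462]
```

```bash
python3 -m jog '{"linear":[[-2.4,-0.5,0],[-2.4,-0.5,0],[-2.4,-0.5,0],[-2.4,-0.5,0],[-1.4,-0.3,0],[0,0,0]],"turn":[0,0,0,0,0,0]}' 0 20
python3 - <<'E'
from h import *
s=sense();print(s['tcp_pos'],s['force'],s['ft_torque'])
E
python3 -m jog '{"linear":[[4,0.9,0],[4,0.9,0],[0,0,0],[0,0,0]],"turn":[0,0,0,0]}'
python3 - <<'E'
from h import *
s=sense();print(s['tcp_pos'],s['tool_rot'],s['force'])
c=get_calibration("wrist");w=snapshot("wrist");np.savez("w5",M=c["world_to_cam"],T=s["tcp_pos"],q=s["tool_rot"])
cv2.imwrite("pics/w5.png",w[:,:,::-1])
H=cv2.cvtColor(w,cv2.COLOR_RGB2HSV);m=(H[...,0]<20)&(H[...,1]>140)
for y in range(170,225,2):print(y,w[y,282].tolist(),np.nonzero(m[y,200:360])[0].size)
print([(y,int(w[y,282,0]),np.nonzero(m[y,200:360])[0].size) for y in range(296,328,2)])
E
```

```text
t: 12.95
tcp_pos: [0.5012, -0.229, 0.2559]
tool_rot: [0.994, 0.107, 0.009, 0.003]
force: [16.5, 9.5, -3.1]
finger_gap: 0.268
gripper_force: 77.8
[ 0.50123071 -0.22903213  0.25594987] [16.49764755  9.50639013 -3.06953136] [ 1.8387688  -3.33150168 -0.06675182]
t: 13.45
tcp_pos: [0.5048, -0.2279, 0.2546]
tool_rot: [0.994, 0.109, 0.002, 0.001]
force: [4.9, 2.3, 3.7]
finger_gap: 0.267
gripper_force: 78.5
[ 0.50484133 -0.22787026  0.25459782] [9.94067351e-01 1.08749175e-01 1.75653386e-03 7.95985614e-04] [4.92712379 2.2926346  3.6969704 ]
170 [88, 87, 86] 0
172 [89, 89, 88] 0
174 [90, 86, 86] 0
176 [87, 84, 85] 0
178 [83, 83, 82] 0
180 [83, 83, 83] 0
182 [84, 84, 83] 0
184 [85, 84, 84] 0
186 [87, 85, 85] 0
188 [87, 85, 83] 0
190 [78, 79, 77] 0
192 [209, 203, 210] 0
194 [234, 231, 235] 0
196 [201, 196, 201] 0
198 [204, 199, 204] 0
200 [141, 137, 140] 0
202 [25, 33, 43] 0
204 [247, 136, 36] 36
206 [243, 134, 36] 39
208 [243, 134, 33] 41
210 [243, 137, 36] 41
212 [243, 136, 33] 42
214 [228, 120, 35] 43
216 [36, 38, 45] 0
218 [91, 68, 55] 0
220 [247, 138, 33] 39
222 [243, 136, 34] 43
224 [243, 135, 32] 45
[(296, 244, 61), (298, 243, 62), (300, 243, 63), (302, 243, 64), (304, 244, 64), (306, 244, 65), (308, 243, 65), (310, 243, 65), (312, 244, 66), (314, 243, 66), (316, 246, 67), (318, 251, 67), (320, 253, 68), (322, 254, 68), (324, 255, 68), (326, 255, 68)]
```

```bash
python3 - <<'E'
from tilt import *
z=np.load("w5.npz");c=get_calibration("wrist");c["world_to_cam"]=z["M"];Q=R.from_quat(z["q"]).as_matrix()
for yt in(316,318,320):fit(c,z["T"],Q,yt,202.5,190.5,68,40)
E
```

```text
tilt 14.6 g [0.0045 0.1617] tip [ 0.531  -0.2226  0.0107] ax [-0.249 -0.053  0.967] res [ 0.4 -2.1  1.6 -0.9 -0.4]
tilt 14.9 g [0.0042 0.1614] tip [ 0.5312 -0.2225  0.0112] ax [-0.255 -0.055  0.965] res [ 0.4 -1.8  1.4 -0.8 -0.3]
tilt 15.3 g [0.004  0.1611] tip [ 0.5315 -0.2225  0.0116] ax [-0.261 -0.056  0.964] res [ 0.3 -1.6  1.2 -0.7 -0.2]
```

```bash
python3 -m jog '{"linear":[[-2.5,-0.5,0],[-2.5,-0.5,0],[-2.5,-0.5,0],[-2.5,-0.5,0],[-2.5,-0.5,0],[0,0,0]],"turn":[0,0,0,0,0,0]}' 0 20
python3 -m jog '{"linear":[[4,0.9,0],[4,0.9,0],[2,0.4,0],[0,0,0],[0,0,0]],"turn":[0,0,0,0,0]}'
python3 - <<'E'
from tilt import *
s=sense();print(s['tcp_pos'],s['tool_rot'],s['force'])
c=get_calibration("wrist");w=snapshot("wrist");np.savez("w6",M=c["world_to_cam"],T=s["tcp_pos"],q=s["tool_rot"])
cv2.imwrite("pics/w6.png",w[:,:,::-1])
H=cv2.cvtColor(w,cv2.COLOR_RGB2HSV);m=(H[...,0]<20)&(H[...,1]>140)
print([(y,w[y,282].tolist(),np.nonzero(m[y,200:360])[0].size) for y in range(176,214,2)])
print([(y,int(w[y,282,0]),np.nonzero(m[y,200:360])[0].size) for y in range(304,334,2)])
E
```

```text
t: 14.25
tcp_pos: [0.4953, -0.23, 0.2549]
tool_rot: [0.994, 0.107, 0.007, 0.002]
force: [16.0, 7.4, -0.4]
finger_gap: 0.27
gripper_force: 76.8
t: 14.88
tcp_pos: [0.5009, -0.2278, 0.2532]
tool_rot: [0.994, 0.109, -0.001, -0.001]
force: [-0.9, 0.2, -2.1]
finger_gap: 0.271
gripper_force: 77.3
[ 0.50087765 -0.22777022  0.25321622] [ 9.94025595e-01  1.09140903e-01 -9.40566207e-04 -7.03616947e-04] [-0.86305462  0.17077874 -2.07898252]
[(176, [216, 211, 218], 0), (178, [243, 240, 244], 0), (180, [240, 237, 240], 0), (182, [230, 225, 231], 0), (184, [230, 227, 231], 0), (186, [236, 233, 238], 0), (188, [73, 73, 74], 0), (190, [52, 51, 53], 0), (192, [40, 46, 54], 0), (194, [255, 155, 40], 37), (196, [253, 156, 40], 39), (198, [253, 157, 41], 41), (200, [253, 157, 42], 43), (202, [253, 156, 41], 43), (204, [253, 158, 42], 43), (206, [255, 160, 42], 44), (208, [126, 74, 51], 40), (210, [48, 49, 53], 0), (212, [174, 104, 62], 28)]
[(304, 253, 63), (306, 253, 64), (308, 253, 64), (310, 253, 65), (312, 253, 65), (314, 253, 65), (316, 253, 66), (318, 253, 66), (320, 253, 66), (322, 253, 67), (324, 253, 67), (326, 254, 68), (328, 255, 68), (330, 255, 19), (332, 255, 13)]
```

```bash
python3 - <<'E'
from tilt import *
z=np.load("w6.npz");c=get_calibration("wrist");c["world_to_cam"]=z["M"];Q=R.from_quat(z["q"]).as_matrix()
w=cv2.imread("pics/w6.png");print([(y,w[y,282,2],w[y,282,1]) for y in range(170,177)])
for yt in(322,324,326):fit(c,z["T"],Q,yt,193,175,68,41)
E
```

```text
[(170, np.uint8(94), np.uint8(95)), (171, np.uint8(95), np.uint8(94)), (172, np.uint8(96), np.uint8(94)), (173, np.uint8(99), np.uint8(95)), (174, np.uint8(96), np.uint8(95)), (175, np.uint8(104), np.uint8(103)), (176, np.uint8(216), np.uint8(211))]
tilt 21.6 g [0.0068 0.1627] tip [ 0.5376 -0.2192  0.0114] ax [-0.357 -0.081  0.931] res [ 0.6 -2.6  2.  -1.4 -0.3]
tilt 21.9 g [0.0066 0.1623] tip [ 0.5378 -0.2192  0.012 ] ax [-0.363 -0.082  0.928] res [ 0.6 -2.4  1.8 -1.3 -0.2]
tilt 22.3 g [0.0064 0.1619] tip [ 0.5381 -0.2191  0.0126] ax [-0.369 -0.083  0.926] res [ 0.5 -2.1  1.6 -1.2 -0.1]
```

```bash
python3 -m jog '{"linear":[[4,0.8,10],[0,0,30],[0,0,30],[0,0,20],[-6.4,34,0],[-6.4,34,0],[-6.4,34,0],[-6.4,34,0],[-6.4,34,0],[-6.4,34,0],[-6.4,34,0],[-6.4,34,0]],"turn":[0,0,0,0,-0.55,-0.55,-0.55,-0.55,-0.55,-0.55,-0.55,-0.61]}' 0 80
python3 -m jog '{"linear":[[0,0,-12],[0,0,-11],[0,0,0],[0,0,0]],"turn":[0,0,0,0]}'
python3 - <<'E'
from h import *
s=sense();print(s['tcp_pos'],s['tool_rot'],s['force'],s['ft_torque'])
a=snapshot("side");t=snapshot("top");c=get_calibration("wrist");w=snapshot("wrist");np.savez("w7",M=c["world_to_cam"],T=s["tcp_pos"],q=s["tool_rot"])
for n,i in zip("stw",(a,t,w)):cv2.imwrite(f"pics/{n}7.png",i[:,:,::-1])
cv2.imwrite("pics/c7.png",np.hstack([cv2.resize(a[140:290,230:340],(440,600),interpolation=2),cv2.resize(w[90:390,200:360],(320,600))])[:,:,::-1])
E
```

```text
t: 16.42
tcp_pos: [0.4542, 0.046, 0.3445]
tool_rot: [0.996, -0.086, 0.001, -0.0]
force: [0.7, -0.5, -1.9]
finger_gap: 0.273
gripper_force: 77.0
t: 16.92
tcp_pos: [0.4548, 0.0441, 0.3206]
tool_rot: [0.996, -0.086, -0.0, 0.0]
force: [-0.5, -0.1, -1.2]
finger_gap: 0.27
gripper_force: 77.1
[0.45475784 0.04411204 0.32057304] [ 9.96322669e-01 -8.56804161e-02 -6.77627657e-05  2.65448154e-05] [-0.45862782 -0.10659921 -1.21873417] [-0.00628212 -0.03288858  0.01090214]
```

View pics/c7.png

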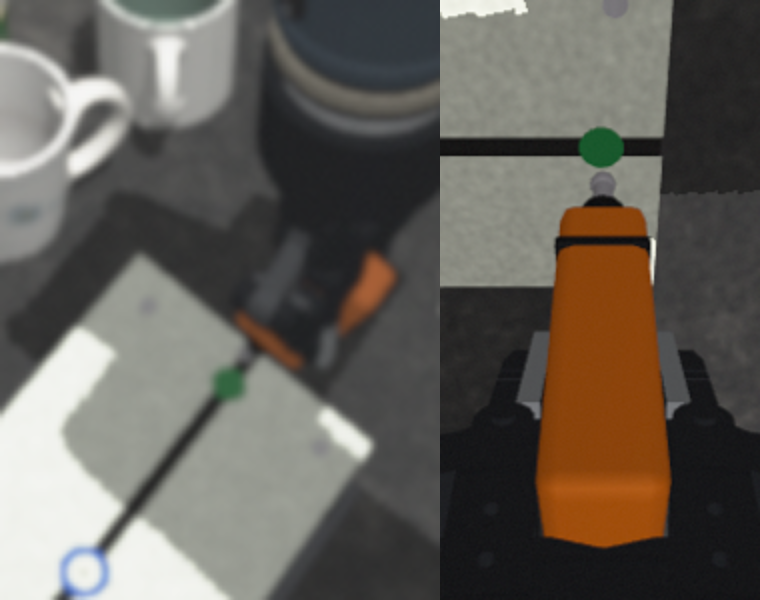

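```bash
python3 - <<'E'
from tilt import *
z=np.load("w7.npz");c=get_calibration("wrist");c["world_to_cam"]=z["M"];T=z["T"];Q=R.from_quat(z["q"]).as_matrix()
w=cv2.imread("pics/w7.png")[:,:,::-1].copy()
print([(y,int(w[y,281,0]),int(w[y,281,1])) for y in list(range(170,200,1))]);print([(y,int(w[y,281,0])) for y in range(318,344,2)])
S=get_calibration("side")
H=cv2.cvtColor(w,cv2.COLOR_RGB2HSV);m=(H[...,0]>50)&(H[...,0]<85)&(H[...,1]>120);ys,xs=np.nonzero(m);
gx,gy=(xs.min()+xs.max())/2,(ys.min()+ys.max())/2;k=(abs(xs-281)<15)&(abs(ys-163)<15);gx,gy=xs[k].mean(),ys[k].mean();print("green",gx,gy,onz(c,(gx,gy),.0546))
for th,g in((19,.0058),(22,.0066),(25,.0074)):
    a=np.radians(th);ax=np.array([-np.sin(a),0,-np.cos(a)]);xx=np.array([np.cos(a),0,-np.sin(a)])
    P=lambda x,y,zz:T+Q@(np.array([g,0,.161])+xx*x+ax*(zz-.085)+np.array([0,y,0]))
    print(th,{(x,y,zz):((proj(S,P(x/1e3,y/1e3,zz/1e3))-[230,140])*4).round().tolist() for x,y,zz in((18,12,125),(18,-12,125),(-18,12,125),(-18,-12,125),(18,12,40),(18,-12,40),(-18,12,40),(-18,-12,40),(0,0,4.5))})
E
```

```text
[(170, 25, 88), (171, 21, 86), (172, 20, 85), (173, 54, 101), (174, 132, 135), (175, 127, 128), (176, 104, 101), (177, 108, 106), (178, 117, 114), (179, 124, 121), (180, 109, 107), (181, 103, 101), (182, 104, 102), (183, 104, 103), (184, 104, 103), (185, 104, 100), (186, 106, 105), (187, 59, 58), (188, 19, 20), (189, 15, 16), (190, 13, 12), (191, 19, 19), (192, 13, 14), (193, 83, 42), (194, 135, 66), (195, 140, 68), (196, 138, 68), (197, 136, 65), (198, 138, 68), (199, 138, 68)]
[(318, 139), (320, 139), (322, 139), (324, 139), (326, 147), (328, 152), (330, 162), (332, 169), (334, 177), (336, 173), (338, 168), (340, 165), (342, 161)]
green 280.08235294117645 163.36176470588236 [0.50115411 0.03782578 0.0546    ]
19 {(18, 12, 125): [331.0, 222.0], (18, -12, 125): [300.0, 262.0], (-18, 12, 125): [399.0, 277.0], (-18, -12, 125): [369.0, 318.0], (18, 12, 40): [264.0, 296.0], (18, -12, 40): [235.0, 333.0], (-18, 12, 40): [325.0, 346.0], (-18, -12, 40): [297.0, 383.0], (0, 0, 4.5): [255.0, 365.0]}
22 {(18, 12, 125): [334.0, 224.0], (18, -12, 125): [303.0, 263.0], (-18, 12, 125): [400.0, 280.0], (-18, -12, 125): [371.0, 321.0], (18, 12, 40): [259.0, 292.0], (18, -12, 40): [230.0, 328.0], (-18, 12, 40): [319.0, 342.0], (-18, -12, 40): [291.0, 380.0], (0, 0, 4.5): [247.0, 358.0]}
25 {(18, 12, 125): [337.0, 225.0], (18, -12, 125): [306.0, 265.0], (-18, 12, 125): [401.0, 283.0], (-18, -12, 125): [372.0, 324.0], (18, 12, 40): [254.0, 287.0], (18, -12, 40): [225.0, 323.0], (-18, 12, 40): [312.0, 339.0], (-18, -12, 40): [284.0, 376.0], (0, 0, 4.5): [239.0, 352.0]}
```

```bash
python3 - <<'E'
from tilt import *
z=np.load("w7.npz");c=get_calibration("wrist");c["world_to_cam"]=z["M"];T=z["T"];Q=R.from_quat(z["q"]).as_matrix()
S=get_calibration("side");ax=np.array([-np.sin(.37)*.985,np.sin(.37)*.17,np.cos(.37)])
b,e=tri(S,(291.75,227.75),c,(281.,179.8));print("ball tri",b,e,"tip",b-.0045*ax, "rel tcp",b-.0045*ax-T)
th,tip,a=fit(c,T,Q,329,193,173.2,67.5,41);print("rel",tip-T)
print("green S/W tri",tri(S,(286.8,235.6),c,(280.1,163.4)), "T/W",tri(get_calibration("top"),(248.8,230.6),c,(280.1,163.4)))
E
```

```text
ball tri [0.49286389 0.03742425 0.08907534] 0.0022083119909517657 tip [0.49446675 0.03714761 0.08487987] rel tcp [ 0.03970891 -0.00696443 -0.23569317]
tilt 23.9 g [0.0055 0.1624] tip [0.494  0.0373 0.0804] ax [-0.399  0.069  0.915] res [ 0.6 -2.3  1.7 -1.4 -0.1]
rel [ 0.03923663 -0.00681444 -0.24014514]
green S/W tri (array([0.50058497, 0.03752692, 0.05449453]), np.float64(0.0008431163161903223)) T/W (array([0.50010533, 0.03787536, 0.0467119 ]), np.float64(0.00021947803283018603))
```

```bash
python3 - <<'E'
from h import *
a=cv2.imread("pics/s7.png")[:,:,::-1].copy();a=cv2.resize(a[180:250,280:340],None,fx=2,fy=2,interpolation=cv2.INTER_CUBIC)
H=cv2.cvtColor(a,cv2.COLOR_RGB2HSV)
for y in range(44,110,2):
    print(280,180+y/2,''.join('O' if (H[y,x,0]<18 and H[y,x,1]>110 and H[y,x,2]>110) else 'o' if (H[y,x,0]<20 and H[y,x,1]>85) else '.' for x in range(0,110)))
E
```

```text
280 202.0 ..............................................................................................................
280 203.0 ...................................................................................ooooooo....................
280 204.0 ..................................................................................oooOOOoooo..................
280 205.0 .................................................................................oooOOOOOOOooo................
280 206.0 .................................................................................ooOOOOOOOOOOOoo..............
280 207.0 ................................................................................oooOOOOOOOOOOOOoo.............
280 208.0 ...............................................................................oooOOOOOOOOOOOOOOOo............
280 209.0 ...............................................................................ooOOOOOOOOOOOOOOOOoo...........
280 210.0 .............................................................................ooooOOOOOOOOOOOOOOOooo...........
280 211.0 .
[... 2192 characters left out ...]
......................oooooOOooooooo...........................................................
280 230.0 .......................................oooooOOOooooo..........................................................
280 231.0 ..........................................ooooooooo...........................................................
280 232.0 .............................................ooooo............................................................
280 233.0 ..............................................................................................................
280 234.0 ..............................................................................................................
```

```bash
python3 -m jog '{"linear":[[-2,1,-4],[-2,1,-4],[2,-0.3,-5],[1.7,-0.3,-4.7],[0,0,0],[0,0,0],[0,0,0]],"turn":[0,0,0,0,0,0,0]}'
cat > look.py <<'E'
from tilt import *
import sys
s=sense();c=get_calibration("wrist");w=snapshot("wrist");cv2.imwrite(f"pics/{sys.argv[1]}.png",w[:,:,::-1])
print(s['tcp_pos'].round(4),s['force'].round(2),s["tool_rot"].round(4))
H=cv2.cvtColor(w,cv2.COLOR_RGB2HSV)
dark=(H[...,2]<60)
for x in (235,250,262,300,312,330):
    y=np.nonzero(dark[110:200,x])[0]+110
    y=y[np.abs(y-np.median(y))<12] if y.size else y
    print(x,"seam rows",(y.min(),y.max()) if y.size else None,end="; ")
for r in range(150,200,2):
    print(r,''.join('G' if H[r,x,1]>120 and 45<H[r,x,0]<90 else 'O' if H[r,x,1]>140 and H[r,x,0]<20 else '#' if H[r,x,2]<60 else 'm' if H[r,x,2]<128 else '.' for x in range(256,308)))
E
python3 look.py w8
```

```text
t: 17.95
tcp_pos: [0.4541, 0.0463, 0.3031]
tool_rot: [0.996, -0.085, 0.0, 0.0]
force: [0.3, 0.5, -2.7]
finger_gap: 0.271
gripper_force: 77.1
[0.4541 0.0463 0.3031] [ 0.26  0.46 -2.67] [ 9.964e-01 -8.500e-02  1.000e-04  0.000e+00]
235 seam rows (np.int64(161), np.int64(169)); 250 seam rows (np.int64(161), np.int64(169)); 262 seam rows (np.int64(161), np.int64(169)); 300 seam rows (np.int64(161), np.int64(169)); 312 seam rows (np.int64(161), np.int64(169)); 330 seam rows (np.int64(137), np.int64(160)); 150 ....................................................
152 ....................................................
154 ........................mmmmm.......................
156 ....................mmGGGGGGGGGGmmm.................
158 ..................mGGGGGGGGGGGGGGGGGm...............
160 mmmmmmmmmmmmmmmmmGGGGGGGGGGGGGGGGGGGGmmmmmmmmmmmmmmm
162 ###############GGGGGGGGGGGGGGGGGGGGGGGG#############
164 ###############GGGGGGGGGGGGGGGGGGGGGGGG#############
166 ###############GGGGGGGGGGGGGGGGGGGGGGGG#############
168 ###############GGGGGGGGGGGGGGGGGGGGGGGG#############
170 mmmmmmmmmmmmmmmmmGGGGGGGGGGGGGGGGGGGGGmmmmmmmmmmmmmm
172 ..................mGGGGGGGGGGGGGGGGGm...............
174 ....................mGGGGGGGGGGGGGm.................
176 ......................mmmmmmmm......................
178 ....................mmmmmmmmmmm.....................
180 ...................mmmmmmmmmmmmm....................
182 ...................mmmmmmmmmmmmm....................
184 ...................mmmmmmmmmmmmm....................
186 ....................mmmmmmmmmmm.....................
188 ...................mm#########mm....................
190 .................m###############m..................
192 ...............m###################m................
194 .......mmOOOOOOOOOOOOOOOOOOOOOOOOOOOOOOOOOOm........
196 ......OOOOOOOOOOOOOOOOOOOOOOOOOOOOOOOOOOOOOOO.......
198 .....OOOOOOOOOOOOOOOOOOOOOOOOOOOOOOOOOOOOOOOOO......
```

```bash
cat > f.py <<'E'
from h import *
s=sense();print(s["tcp_pos"].round(4),s["force"].round(2),s["ft_torque"].round(3))
E
python3 -m jog '{"linear":[[0.9,-0.15,-2.4],[0.8,-0.15,-2.3],[0,0,0],[0,0,0]],"turn":[0,0,0,0]}'; python3 f.py
python3 -m jog '{"linear":[[0.3,-0.1,-1],[0.4,-0.1,-1],[0,0,0],[0,0,0]],"turn":[0,0,0,0]}'; python3 f.py;python3 look.py w9|tail -26
```

```text
t: 18.5
tcp_pos: [0.4558, 0.046, 0.2983]
tool_rot: [0.996, -0.085, -0.0, -0.0]
force: [-0.7, 0.1, -1.0]
finger_gap: 0.27
gripper_force: 77.1
[0.4558 0.046  0.2983] [-0.72  0.07 -1.02] [0.004 0.027 0.038]
t: 19.0
tcp_pos: [0.4565, 0.0458, 0.2963]
tool_rot: [0.996, -0.085, -0.0, -0.0]
force: [0.3, -0.5, -1.5]
finger_gap: 0.274
gripper_force: 77.1
[0.4565 0.0458 0.2963] [ 0.26 -0.46 -1.54] [ 0.001 -0.015 -0.08 ]
[0.4565 0.0458 0.2963] [ 0.26 -0.46 -1.54] [ 0.9964 -0.085  -0.     -0.    ]
235 seam rows (np.int64(165), np.int64(174)); 250 seam rows (np.int64(165), np.int64(174)); 262 seam rows (np.int64(165), np.int64(174)); 300 seam rows (np.int64(165), np.int64(174)); 312 seam rows (np.int64(165), np.int64(174)); 330 seam rows (np.int64(137), np.int64(159)); 150 ....................................................
152 ....................................................
154 ....................................................
156 ....................................................
158 ....................................................
160 ....................mmGGGGGGGGGGmm...........
[... 390 characters left out ...]
GGG#############
176 .................mGGGGmmmmmmmGGGGGGGGm..............
178 ..................mmmmmmmmmmmmmGGGGm................
180 ...................mmmmmmmmmmmmm....................
182 ...................mmmmmmmmmmmmm....................
184 ...................mmmmmmmmmmmmm....................
186 ....................mmmmmmmmmmm.....................
188 ...................mm#########mm....................
190 .................m###############m..................
192 ...............m###################m................
194 ........mOOOOOOOOOOOOOOOOOOOOOOOOOOOOOOOOOOm........
196 ......OOOOOOOOOOOOOOOOOOOOOOOOOOOOOOOOOOOOOOO.......
198 .....OOOOOOOOOOOOOOOOOOOOOOOOOOOOOOOOOOOOOOOOO......
```

```bash
python3 - <<'E'
from h import *
c=get_calibration("wrist");n=np.array([-.337,.058,.94]);px=np.array([.926,-.16,.342])
G=onz(c,(280.5,169.7),.0546);print(G)
for d in(0,3,6,9):
    # tip at G + d n + u px : u s.t. row = 182
    f=lambda u:proj(c,G+(d+4.5)*1e-3*n+u*1e-3*px)[1]-182
    from scipy.optimize import brentq
    u=brentq(f,-30,30);print(d,"u",u.round(2),proj(c,G+(d+4.5)*1e-3*n+u*1e-3*px))
E
```

```text
[0.50143454 0.03922108 0.0546    ]Traceback (most recent call last):
  File "<stdin>", line 8, in <module>
AttributeError: 'float' object has no attribute 'round'
```

```bash
cat > gap.py <<'E'
from h import *
from scipy.optimize import brentq
import sys
row=float(sys.argv[1]);brow=float(sys.argv[2]) if len(sys.argv)>2 else 182
c=get_calibration("wrist");n=np.array([-.337,.058,.94]);px=np.array([.926,-.16,.342])
G=onz(c,(280.5,row),.0546)
for d in(0,3,6,9):
    u=brentq(lambda u:proj(c,G+(d+4.5)*1e-3*n+u*1e-3*px)[1]-brow,-30,30)
    B=G+(d+4.5)*1e-3*n+u*1e-3*px;dep=(c["world_to_cam"]@np.append(B,1))[2]
    print("gap",d,"tip is off seam by (panel x, mm)",round(u,2),"ball diam px",round(9e-3*c["fx"]/dep,2),"tip-tcp z",round((B-.0045*n)[2]-sense()["tcp_pos"][2],4))
E
python3 gap.py 169.7
```

```text
gap 0 tip is off seam by (panel x, mm) -7.71 ball diam px 12.25 tip-tcp z -0.2443
gap 3 tip is off seam by (panel x, mm) -5.89 ball diam px 12.46 tip-tcp z -0.2409
gap 6 tip is off seam by (panel x, mm) -4.08 ball diam px 12.67 tip-tcp z -0.2374
gap 9 tip is off seam by (panel x, mm) -2.26 ball diam px 12.89 tip-tcp z -0.234
```

```bash
python3 -m jog '{"linear":[[1.5,-0.3,-0.6],[1.5,-0.3,-1],[1.5,-0.2,-1],[0,0,0],[0,0,0]],"turn":[0,0,0,0,0]}'; python3 f.py
python3 -m jog '{"linear":[[0.3,0,-0.9],[0,0,0],[0,0,0]],"turn":[0,0,0]}'; python3 f.py
python3 -m jog '{"linear":[[0.3,-0.1,-0.9],[0,0,0],[0,0,0]],"turn":[0,0,0]}'; python3 f.py
python3 -m jog '{"linear":[[0.4,-0.1,-1],[0,0,0],[0,0,0]],"turn":[0,0,0]}'; python3 f.py; python3 look.py w10|tail -26
```

```text
t: 19.68
tcp_pos: [0.461, 0.045, 0.2937]
tool_rot: [0.996, -0.085, -0.0, -0.0]
force: [-0.2, 0.1, -2.0]
finger_gap: 0.273
gripper_force: 77.1
[0.461  0.045  0.2937] [-0.19  0.07 -1.99] [0.047 0.028 0.014]
t: 20.05
tcp_pos: [0.4613, 0.045, 0.2928]
tool_rot: [0.996, -0.085, -0.0, -0.0]
force: [-0.6, -0.2, -1.6]
finger_gap: 0.268
gripper_force: 77.1
[0.4613 0.045  0.2928] [-0.64 -0.19 -1.62] [0.014 0.049 0.038]
t: 20.42
tcp_pos: [0.4616, 0.0449, 0.2919]
tool_rot: [0.996, -0.085, -0.0, 0.0]
force: [-0.2, 1.1, -2.5]
finger_gap: 0.275
gripper_force: 77.1
[0.4616 0.0449 0.2919] [-0.23  1.09 -2.47] [ 0.002  0.043 -0.03 ]
t: 20.8
tcp_pos: [0.462, 0.0448, 0.2909]
tool_rot: [0.996, -0.085, -0.0, -0.0]
force: [-0.3, 0.1, -1.0]
finger_gap: 0.273
gripper_force: 77.1
[0.462  0.0448 0.2909] [-0.29  0.13 -1.02] [-0.019  0.038  0.013]
[0.462  0.0448 0.2909] [-0.29  0.13 -1.02] [ 0.9964 -0.0851 -0.     -0.    ]
235 seam rows (np.int64(174), np.int64(183)); 250 seam rows (np.int64(174), np.int64(183)); 262 seam rows (np.int64(174), np.int64(183)); 300 seam rows (np.int64(174), np.int64(183)); 312 seam r
[... 806 characters left out ...]
GGG#############
176 ##############GGGGGGGGmmmmmmmGGGGGGGGGG#############
178 ##############GGGGGGmmmmmmmmmmmGGGGGGGGG############
180 ##############GGGGGmmmmmmmmmmmmmGGGGGGGG############
182 ###############GGGGmmmmmmmmmmmmmGGGGGGG#############
184 ................mGGmmmmmmmmmmmmmGGGGGmm.............
186 .................mGGmmmmmmmmmmmGGGGGm...............
188 ...................mm##########GGm..................
190 .................m###############m..................
192 ...............m###################m................
194 .......mmOOOOOOOOOOOOOOOOOOOOOOOOOOOOOOOOOO.........
196 ......OOOOOOOOOOOOOOOOOOOOOOOOOOOOOOOOOOOOOOO.......
198 .....OOOOOOOOOOOOOOOOOOOOOOOOOOOOOOOOOOOOOOOOO......
```

```bash
python3 gap.py 178.6; python3 -m jog '{"linear":[[0.3,-0.1,-0.9],[0.4,-0.1,-1],[0,0,0],[0,0,0]],"turn":[0,0,0,0]}'; python3 f.py; python3 look.py w11|sed -n '/^16[0-9]/,$p'
```

```text
gap 0 tip is off seam by (panel x, mm) -0.11 ball diam px 12.74 tip-tcp z -0.2364
gap 3 tip is off seam by (panel x, mm) 1.71 ball diam px 12.96 tip-tcp z -0.2329
gap 6 tip is off seam by (panel x, mm) 3.52 ball diam px 13.19 tip-tcp z -0.2295
gap 9 tip is off seam by (panel x, mm) 5.34 ball diam px 13.43 tip-tcp z -0.226
t: 21.35
tcp_pos: [0.4627, 0.0446, 0.289]
tool_rot: [0.996, -0.085, 0.0, -0.0]
force: [-0.5, 0.6, -1.0]
finger_gap: 0.269
gripper_force: 77.1
[0.4627 0.0446 0.289 ] [-0.49  0.63 -1.04] [-0.033 -0.018  0.011]
160 ....................................................
162 ....................................................
164 ....................................................
166 ....................................................
168 ....................................................
170 .....................mmmGGGGGGmmm...................
172 ..................mGGGGGGGGGGGGGGGGm................
174 ................mGGGGGGGGGGGGGGGGGGGGm..............
176 ###############GGGGGGGmmmmmmmGGGGGGGGGG#############
178 ##############GGGGGGmmmmmmmmmmmGGGGGGGGG############
180 ##############GGGGGmmmmmmmmmmmmmGGGGGGGG############
182 ##############GGGGGmmmmmmmmmmmmmGGGGGGGG############
184 ##############GGGGGmmmmmmmmmmmmmGGGGGGG#############
186 ................mGGGmmmmmmmmmmmGGGGGGm..............
188 ..................mG###########GGGGm................
190 .................m###############m..................
192 ...............m###################m................
194 .......mmOOOOOOOOOOOOOOOOOOOOOOOOOOOOOOOOOm.........
196 ......OOOOOOOOOOOOOOOOOOOOOOOOOOOOOOOOOOOOOOO.......
198 .....OOOOOOOOOOOOOOOOOOOOOOOOOOOOOOOOOOOOOOOOO......
```

```bash
python3 -m jog '{"linear":[[-0.1,0,-1.1],[-0.1,0,-1.1],[0,0,0],[0,0,0]],"turn":[0,0,0,0]}'; python3 look.py w12|grep -E '^\[|^17[0-9]|^18'
python3 -m jog '{"linear":[[0.3,-0.1,-0.9],[0.4,-0.1,-1],[0,0,0],[0,0,0]],"turn":[0,0,0,0]}'; python3 look.py w13|grep -E '^\[|^17[0-9]|^18|seam'
```

```text
t: 21.9
tcp_pos: [0.4626, 0.0446, 0.2869]
tool_rot: [0.996, -0.085, 0.0, 0.0]
force: [0.6, 0.1, 0.1]
finger_gap: 0.273
gripper_force: 77.1
[0.4626 0.0446 0.2869] [0.57 0.08 0.08] [ 9.964e-01 -8.500e-02  3.000e-04  0.000e+00]
170 ......................mmmmmmmmm.....................
172 ..................mmGGGGGGGGGGGGGGm.................
174 ................mGGGGGGGGGGGGGGGGGGGm...............
176 ###############mGGGGGGGGGGGGGGGGGGGGGGm#############
178 ##############GGGGGGGmmmmmmmmmGGGGGGGGGG############
180 ##############GGGGGmmmmmmmmmmmmGGGGGGGGG############
182 ##############GGGGGmmmmmmmmmmmmmGGGGGGGG############
184 ##############GGGGGmmmmmmmmmmmmmGGGGGGG#############
186 mmm..........m.mGGGmmmmmmmmmmmmmGGGGGmm.............
188 .................mGG###########GGGGGm...............
t: 22.45
tcp_pos: [0.4632, 0.0444, 0.2849]
tool_rot: [0.996, -0.085, 0.0, -0.0]
force: [0.3, -0.1, 0.9]
finger_gap: 0.273
gripper_force: 77.1
[0.4632 0.0444 0.2849] [ 0.35 -0.1   0.85] [ 9.964e-01 -8.500e-02  1.000e-04 -0.000e+00]
235 seam rows (np.int64(178), np.int64(186)); 250 seam rows (np.int64(178), np.int64(186)); 262 seam rows (np.int64(178), np.int64(186)); 300 seam rows (np.int64(178), np.int64(186)); 312 seam rows (np.int64(178), np.int64(186)); 330 seam rows (np.int64(139), np.int64(161)); 150 ....................................................
170 ....................................................
172 ....................mmmGGGGGGGmmm...................
174 .................mmGGGGGGGGGGGGGGGGm................
176 ................mGGGGGGGGGGGGGGGGGGGGm..............
178 ##############GGGGGGGGGGGGGGGGGGGGGGGGG#############
180 ##############GGGGGGGmmmmmmmmmGGGGGGGGGG############
182 #############GGGGGGmmmmmmmmmmmmmGGGGGGGG############
184 ##############GGGGGmmmmmmmmmmmmmGGGGGGGG############
186 ##############GGGGGmmmmmmmmmmmmmGGGGGGG#############
188 ................GGGm###########mGGGGGm..............
```

```bash
python3 - <<'E'
import cv2,numpy as np
for n in("w9","w10","w11","w12","w13"):
    w=cv2.imread(f"pics/{n}.png")[:,:,:].astype(float)
    p=w[168:192,279:285].mean(1); # b,g,r ; green dot: g>>r ; ball: grey
    sat=p.max(1)-p.min(1);print(n,"sat",sat.round().astype(int).tolist())
    print("  ",p.mean(1).round().astype(int).tolist())
E
python3 gap.py 182 185.5;python3 -c "
from h import *
c=get_calibration('wrist');n=np.array([-.337,.058,.94]);G=onz(c,(281,182),.0546)
print([proj(c,G+k*1e-3*n) for k in(4.5,8.5)])"
```

```text
w9 sat [63, 63, 64, 64, 63, 64, 65, 60, 5, 4, 4, 4, 4, 4, 3, 3, 4, 4, 4, 3, 1, 1, 0, 1]
   [52, 53, 52, 52, 53, 52, 51, 52, 90, 107, 114, 120, 113, 104, 102, 102, 102, 103, 105, 75, 31, 16, 16, 15]
w10 sat [29, 64, 64, 63, 64, 64, 65, 60, 5, 4, 4, 4, 4, 4, 3, 4, 4, 3, 4, 3, 1, 0, 3, 3]
   [80, 50, 52, 53, 53, 52, 52, 52, 90, 107, 114, 120, 113, 104, 102, 102, 103, 103, 106, 76, 29, 15, 15, 16]
w11 sat [9, 18, 49, 66, 63, 65, 65, 60, 5, 4, 4, 4, 3, 4, 3, 4, 3, 4, 3, 2, 2, 1, 0, 1]
   [135, 105, 63, 51, 53, 52, 52, 52, 90, 107, 114, 120, 113, 104, 102, 103, 103, 103, 106, 75, 30, 14, 17, 17]
w12 sat [9, 10, 27, 64, 65, 64, 64, 63, 68, 20, 3, 5, 4, 4, 4, 3, 3, 4, 4, 3, 1, 1, 1, 1]
   [133, 137, 81, 50, 51, 52, 52, 53, 49, 78, 102, 112, 118, 117, 106, 102, 103, 104, 106, 72, 28, 15, 16, 17]
w13 sat [10, 9, 10, 24, 58, 66, 64, 64, 64, 64, 54, 5, 4, 4, 4, 4, 4, 4, 4, 2, 1, 1, 2, 1]
   [131, 132, 136, 93, 56, 51, 52, 52, 52, 52, 54, 91, 108, 114, 120, 113, 104, 103, 106, 72, 28, 14, 17, 15]
gap 0 tip is off seam by (panel x, mm) -0.07 ball diam px 13.08 tip-tcp z -0.2304
gap 3 tip is off seam by (panel x, mm) 1.79 ball diam px 13.32 tip-tcp z -0.2269
gap 6 tip is off seam by (panel x, mm) 3.66 ball diam px 13.56 tip-tcp z -0.2234
gap 9 tip is off seam by (panel x, mm) 5.53 ball diam px 13.81 tip-tcp z -0.22
[array([280.99444935, 185.41003223]), array([280.98934588, 188.54534065])]
```

```bash
python3 -m jog '{"linear":[[0.3,-0.1,-0.9],[0.4,0,-0.9],[0.3,-0.1,-1],[0,0,0],[0,0,0]],"turn":[0,0,0,0,0]}'
python3 -m jog '{"linear":[[0.32,1.85,0],[0.64,3.69,0],[0.64,3.69,0],[0.64,3.69,0],[0.64,3.69,0],[0.64,3.69,0],[0.64,3.69,0],[0.64,3.69,0]],"turn":[0,0,0,0,0,0,0,0]}'; python3 look.py w14|grep -E '^\[|^17[0-9]|^18|^19|seam'
```

```text
t: 23.12
tcp_pos: [0.4642, 0.0442, 0.2821]
tool_rot: [0.996, -0.085, 0.0, 0.0]
force: [0.7, 0.4, 1.4]
finger_gap: 0.274
gripper_force: 77.2
t: 24.12
tcp_pos: [0.469, 0.0721, 0.2821]
tool_rot: [0.996, -0.085, 0.0, 0.0]
force: [-1.5, -1.2, 0.7]
finger_gap: 0.268
gripper_force: 77.3
[0.469  0.0721 0.2821] [-1.49 -1.17  0.65] [ 0.9964 -0.085   0.      0.    ]
235 seam rows (np.int64(180), np.int64(188)); 250 seam rows (np.int64(180), np.int64(188)); 262 seam rows (np.int64(180), np.int64(188)); 300 seam rows (np.int64(180), np.int64(188)); 312 seam rows None; 330 seam rows None; 150 ....................................................
170 ....................................................
172 ....................................................
174 ....................................................
176 ....................................................
178 ....................................................
180 ####################################################
182 #####################mmmmmmmmm######################
184 ####################mmmmmmmmmmm#####################
186 ###################mmmmmmmmmmmmm####################
188 ###################mm#########mm####################
190 .................m###############mm.................
192 ...............m###################m................
194 ........m.OOOOOOOOOOOOOOOOOOOOOOOOOOOOOOOOOm........
196 ......OOOOOOOOOOOOOOOOOOOOOOOOOOOOOOOOOOOOOOO.......
198 .....OOOOOOOOOOOOOOOOOOOOOOOOOOOOOOOOOOOOOOOOO......
```

```bash
python3 -m jog '{"linear":[[0.64,3.69,0],[0.64,3.69,0],[0.64,3.69,0],[0.64,3.69,0],[0.64,3.69,0],[0.64,3.69,0],[0.64,3.69,0],[0.64,3.69,0],[0.64,3.69,0],[0.64,3.69,0],[0.64,3.69,0],[0.64,3.69,0]],"turn":[0,0,0,0,0,0,0,0,0,0,0,0]}'|head -2; python3 look.py w15|grep -E '^\[|^17[68]|^18|^190|seam'
```

```text
t: 25.68
tcp_pos: [0.4767, 0.1164, 0.2821]
[0.4767 0.1164 0.2821] [-1.59 -2.54  1.7 ] [ 0.9964 -0.085  -0.     -0.    ]
235 seam rows (np.int64(180), np.int64(188)); 250 seam rows (np.int64(180), np.int64(188)); 262 seam rows (np.int64(180), np.int64(188)); 300 seam rows (np.int64(180), np.int64(188)); 312 seam rows (np.int64(180), np.int64(188)); 330 seam rows (np.int64(180), np.int64(188)); 150 ....................................................
176 ....................................................
178 ....................................................
180 ####################################################
182 ######################mmmmmmmm######################
184 ####################mmmmmmmmmmm#####################
186 ###################mmmmmmmmmmmmm####################
188 ###################mm#########mm####################
190 .................m###############mm.................
```

```bash
python3 -m jog '{"linear":[[0.64,3.69,0],[0.64,3.69,0],[0.64,3.69,0],[0.64,3.69,0],[0.64,3.69,0],[0.64,3.69,0],[0.64,3.69,0],[0.64,3.69,0],[0.64,3.69,0],[0.64,3.69,0],[0.64,3.69,0],[0.64,3.69,0]],"turn":[0,0,0,0,0,0,0,0,0,0,0,0]}'|head -2; python3 look.py w16|grep -E '^\[|^17[68]|^18|^190|seam'
```

```text
t: 27.22
tcp_pos: [0.4844, 0.1607, 0.2821]
[0.4844 0.1607 0.2821] [-1.42 -1.63  1.25] [ 0.9964 -0.085  -0.     -0.    ]
235 seam rows (np.int64(180), np.int64(189)); 250 seam rows (np.int64(180), np.int64(189)); 262 seam rows None; 300 seam rows (np.int64(180), np.int64(189)); 312 seam rows (np.int64(180), np.int64(189)); 330 seam rows (np.int64(180), np.int64(189)); 150 ....................................................
176 .........mmmmmmmm............mmmmmmmmm..............
178 ........mmmmmmm.................mmmmmmm.............
180 ######mmmmmmm.....................mmmmmm############
182 ######mmmmmm..........mmmmmmm......mmmmmm###########
184 #####mmmmmm.........mmmmmmmmmmm....mmmmmm###########
186 ######mmmmm........mmmmmmmmmmmmm...mmmmmm###########
188 ######mmmmmm.......mm#########mm...mmmmmm###########
190 ........mmmmm....m###############mmmmmm.............
```

```bash
python3 -m jog '{"linear":[[0.64,3.69,0],[0.64,3.69,0],[0.64,3.69,0],[0.64,3.69,0],[0.64,3.69,0],[0.64,3.69,0],[0.64,3.69,0],[0.64,3.69,0],[0.64,3.69,0],[0.64,3.69,0],[0.64,3.69,0],[0.64,3.69,0]],"turn":[0,0,0,0,0,0,0,0,0,0,0,0]}'|head -2; python3 look.py w17|grep -E '^\[|^17[68]|^18|^190|seam'
python3 - <<'E'
import cv2,numpy as np
w=cv2.imread("pics/w17.png");H=cv2.cvtColor(w,cv2.COLOR_BGR2HSV);m=((H[...,0]<8)|(H[...,0]>170))&(H[...,1]>120)&(H[...,2]>90);m[:160]=0;m[215:]=0
ys,xs=np.nonzero(m);print(xs.min(),xs.max(),ys.min(),ys.max(),xs.mean(),ys.mean())
E
```

```text
t: 28.78
tcp_pos: [0.492, 0.205, 0.2821]
[0.492  0.205  0.2821] [-1.24 -1.8   1.69] [ 0.9964 -0.085  -0.     -0.    ]
235 seam rows None; 250 seam rows None; 262 seam rows None; 300 seam rows (np.int64(180), np.int64(189)); 312 seam rows (np.int64(180), np.int64(189)); 330 seam rows None; 150 ....................................................
176 OOOO................................................
178 OOOOO...............................................
180 .OOOOOO#############################################
182 ..OOOOOO##############mmmmmmmm######################
184 ..OOOOOOO###########mmmm...mmmm#####################
186 ...OOOOOO##########mmmmmmmmmm.mm####################
188 ..OOOOOO###########mmm########mm####################
190 .OOOOOO..........m###############m..................
229 263 170 199 246.03729603729604 183.993006993007
```

```bash
python3 -m jog '{"linear":[[0.64,3.69,0],[0.64,3.69,0],[0.64,3.69,0],[0.64,3.69,0],[0.64,3.69,0],[0.64,3.69,0],[0.36,2.05,0],[0,0,0],[0,0,0],[0,0,0]],"turn":[0,0,0,0,0,0,0,0,0,0]}'; python3 look.py w18|grep -E '^\[|^1[678][02468]|^190'
python3 - <<'E'
import cv2,numpy as np
w=cv2.imread("pics/w18.png");H=cv2.cvtColor(w,cv2.COLOR_BGR2HSV);m=((H[...,0]<8)|(H[...,0]>170))&(H[...,1]>120)&(H[...,2]>90);m[:160]=0;m[192:]=0
ys,xs=np.nonzero(m);print(xs.min(),xs.max(),ys.min(),ys.max(),(xs.min()+xs.max())/2)
E
```

```text
t: 30.08
tcp_pos: [0.4963, 0.2291, 0.2822]
tool_rot: [0.996, -0.085, 0.0, -0.0]
force: [-0.9, 1.0, -0.3]
finger_gap: 0.271
gripper_force: 77.2
[0.4963 0.2291 0.2822] [-0.93  0.95 -0.29] [ 9.964e-01 -8.510e-02  2.000e-04 -4.000e-04]
160 ....................................................
162 ....................................................
164 ....................................................
166 ....................................................
168 ....................................................
170 ...........................O........................
172 ...................OOOOOOOOOOOOOOOO.................
174 ...............OOOOOOOOOOOOOOOOOOOOOOOO.............
176 .............OOOOOOOO...........OOOOOOOOO...........
178 ............OOOOOO..................OOOOOO..........
180 mmmmmmmmmm.OOOOOO.....................OOOOOOmmmmmmmm
182 #########OOOOOOO......................OOOOOOO#######
184 #########OOOOOO........................OOOOOO#######
186 #########OOOOOO........................OOOOOO#######
188 #########mOOOOOO....mmmm##mmmm........OOOOOOm#######
190 ...........OOOOOO.m#############m....OOOOO..........
265 300 170 191 282.5
```

```bash
python3 - <<'E'
import cv2,numpy as np
w=cv2.imread("pics/w18.png").astype(int)
for y in range(174,196,1):print(y,w[y,268:296:2].mean(1).round().astype(int).tolist())
w=cv2.imread("pics/w18.png");s=cv2.imread("pics/w17.png");cv2.imwrite("pics/fin.png",np.hstack([cv2.resize(a[140:380,200:360],(390,585),interpolation=2) for a in(s,w)]))
E
```

```text
174 [232, 174, 106, 102, 103, 103, 99, 97, 99, 100, 102, 103, 99, 137]
175 [227, 113, 101, 104, 101, 96, 150, 164, 148, 115, 97, 100, 102, 100]
176 [188, 97, 102, 101, 116, 193, 234, 231, 229, 227, 145, 98, 102, 102]
177 [140, 101, 103, 96, 192, 237, 235, 235, 237, 233, 230, 144, 100, 103]
178 [105, 102, 102, 163, 238, 239, 234, 234, 234, 231, 237, 228, 96, 103]
179 [101, 102, 104, 226, 236, 236, 233, 235, 235, 232, 234, 240, 150, 101]
180 [102, 102, 146, 236, 232, 235, 234, 237, 239, 237, 234, 236, 225, 97]
181 [104, 100, 177, 234, 232, 229, 206, 194, 228, 238, 237, 233, 241, 94]
182 [105, 97, 219, 234, 232, 177, 182, 179, 190, 236, 238, 234, 240, 150]
183 [105, 104, 241, 236, 217, 175, 195, 194, 184, 221, 239, 238, 240, 162]
184 [103, 111, 240, 234, 170, 191, 205, 206, 196, 187, 240, 239, 237, 190]
185 [104, 112, 238, 232, 170, 201, 214, 217, 206, 184, 241, 235, 235, 229]
186 [104, 112, 238, 230, 182, 199, 192, 197, 205, 192, 230, 232, 236, 207]
187 [104, 101, 244, 231, 187, 174, 128, 142, 172, 201, 217, 234, 236, 198]
188 [103, 98, 219, 237, 125, 83, 55, 60, 79, 133, 232, 236, 238, 148]
189 [105, 100, 211, 195, 51, 31, 33, 33, 33, 52, 202, 239, 235, 104]
190 [101, 103, 148, 86, 32, 37, 39, 37, 37, 31, 99, 247, 232, 97]
191 [98, 104, 73, 28, 35, 38, 38, 37, 36, 35, 34, 175, 185, 101]
192 [148, 101, 34, 28, 31, 33, 34, 34, 34, 30, 28, 63, 123, 101]
193 [139, 104, 84, 84, 86, 87, 87, 87, 87, 87, 87, 82, 108, 111]
194 [129, 125, 125, 126, 126, 127, 127, 125, 127, 128, 126, 125, 127, 126]
195 [126, 128, 129, 128, 129, 129, 129, 129, 130, 129, 131, 128, 128, 129]
```

View pics/fin.png

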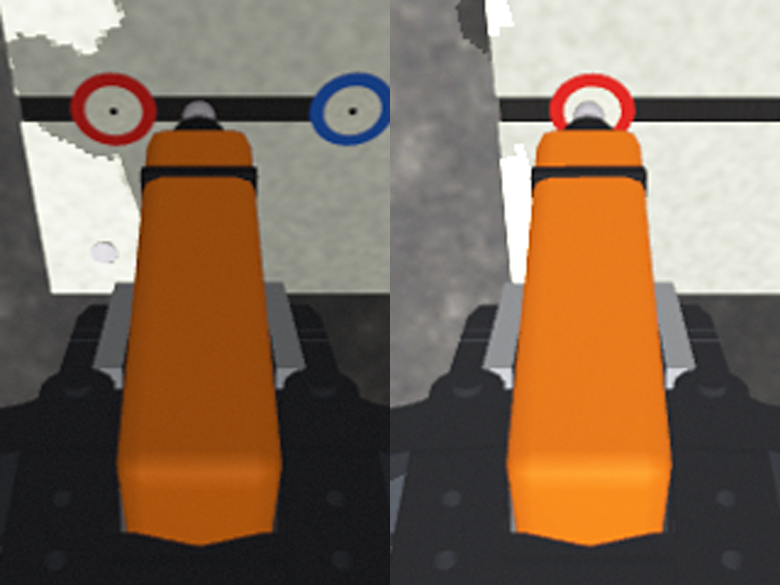

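The last picture shows the ball at about (281, 187), inside the red ring centred near column 282. The sleeve gap gives a spring compression of about 6.6 mm, so I'm handing in.

```bash
python3 -c "
from station import *
print(sign_off())"
```

```text
the job is handed in; nothing more can be done
None
```

I handed the job in at about 30 s: the probe went from the green dot along the seam and is held with its tip inside the red ring, the spring pressed about 6.6 mm (half way), but I measured its tilt at about 22–23° (single fits up to 24°) where square is 20°, so it is an estimated 2–3° over.

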